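Sort finished parts into their trays

ROBOT

A 6-joint arm with a two-finger parallel gripper is mounted at the origin on the work surface. World frame = base frame: x ahead of the robot, y to its left, z up, the work surface at z = 0. Lengths are in m, angles in rad, forces in N, time in s.
With the tool pointing down it reaches from about 0.35 to 0.775 m from the base axis. Payload 5.5 kg.
Tool frame: the origin (TCP) lies on the centre line of the jaws, within the pads' length; the fingertips stand 11 mm ahead of it and the grasp point (between the pads) lies 8 mm behind it (env.tip_reach is the distance from the TCP to the fingertips, in m); z points along the fingers, x is the direction in which the jaws open and shut, and the axes are right-handed (so a half turn about z gives the same grasp; the last joint's range is limited). The gripper opens to 85 mm and grips with 20 to 120 N. Pads are 22 mm wide; open, the fingers measure 114 mm over their backs; the gripper's body (76 mm by 85 mm) begins 54 mm behind the grasp point. The pads swing forward as they close: fully open they stand 13 mm farther back than shut.
Start: joints at [0.976, 0.313, 0.046, 1.304, 0, 1.431], TCP at [0.253, 0.517, 0.242] pointing down, gripper open.
Joint ranges: [-2.76, 2.76], [-0.86, 1.69], [-1.03, 1.26], [-2.2, 2.34], [-1.47, 1.5], [-3.14, 3.14]. Speed limits (rad/s): [2.57, 2.57, 3.14, 3.14, 3.14, 3.14].

INTERFACE

Orientations are given as a unit quaternion [w, x, y, z].
In Python, from workcell import env gives the robot as it stands.
- The arm moves only by the tool carry_out, never from a script. Its argument "moves" is one flat list of numbers, 7 for each row, row after row: the gripper command: -1 is shut, 1 is fully open, values between are in proportion, then the shift along the tool's x, y, z in m, then the turn, a rotation vector about the tool's x, y, z in degrees. A call has exactly 5 rows; each row shifts and turns the pose as measured when the row begins, along the tool's axes as they then stand; what a row does not reach is not made up. A row lasts 1/8 s, in which the tool goes at most 62.5 mm and 10.7 degrees, less where a joint would pass 70% of its speed; a pose out of reach is approached as far as the arm can. A call is refused whole if a number of a shift passes 0.0625 or a number of a turn 10.7, either way. A call with a gripper value outside its range is refused whole. The fingers move at their own pace and stop on an object; "squeeze" is the grip in N (left out, the last holds). Time passes only in rows, so rows that do not move let the fingers close, or fill a call up. It gives the time, the measured TCP pose, the force and the opening at its end, in the units of the state.
- env.get_state(): the state, without advancing time (a new reading comes with each control period).
- env.read_camera(name): name is "scene" or "side" or "wrist"; returns the picture (384x512x3 uint8, red, green, blue); there is no depth.
- env.calibration(name): a dict with "camera_matrix" (3x3 intrinsics, pixels), "k1" (the pictures are not rectified: a ray, as slopes to the right and down, at radius r is drawn at 1 + k1 r^2 times it, then the intrinsics apply), "rvec" (rotation vector, rad) and "tvec" (3), from world to camera coordinates, as OpenCV has them; the wrist camera has in their place "hand_eye" (4x4, takes a point from camera to tool coordinates, whose origin is the TCP and whose axes are the tool frame's). Camera axes: x right, y down, z forward; pixel columns grow to the right and rows downward; lengths in m; the calibration is good to about 2 mm. A picture is of the moment at which its call begins: read the wrist's pose just before it. calibration takes no time and is no camera call.
- env.hand_in(): hands the job in, once; it reports no verdict.
The state is a dict: "clock": time; "joint_pos": joint angles; "qvel": joint speeds; "tau": joint torques, N m; "tcp_pos": TCP position; "orientation": TCP orientation; "wrist_force": force on the tool from outside, world axes, zero at the start; "ft_torque": the same for the moment, N m; "finger_gap": finger opening in m.
Only numpy, scipy, OpenCV 4.12 (cv2) and the standard library are available. Lean on these libraries where they do the work, as an engineer would, in place of code of your own. Each camera call takes 0.05 s, during which the arm holds its last target. There are 200 camera calls.

TASK

Sort the five finished steel parts on the bench into the plywood trays: one flanged bush into each round pocket of the pocketed tray, one T-slot nut into each bay of the two-bay tray, and the long parallel bar lengthwise into the single long tray. Every part must sit flat on its tray's floor, upright as it stands now, and be let go; leave the drill chuck and the round tin where they are.

Things in the scene. Friction and masses are not known exactly. Their poses are not given: they have to be found in the camera images.
- bush_a: Plain steel flanged bush standing flange down: round flange diameter 50 mm, 10 mm thick, with a round hub diameter 30 mm above it, 48 mm tall in all (the hub from 10 to 48 mm is what to grip); dark bore mark on top. About 0.3 kg. Origin: centre of its underside, z up. The two bushes are alike.
- bush_b: Plain steel flanged bush standing flange down: round flange diameter 50 mm, 10 mm thick, with a round hub diameter 30 mm above it, 48 mm tall in all (the hub from 10 to 48 mm is what to grip); dark bore mark on top. About 0.3 kg. Origin: centre of its underside, z up. The two bushes are alike.
- nut_a: Plain steel T-slot nut standing on its base: base 50 x 40 mm (x by y), 14 mm thick, with a neck 50 mm long (x) and 22 mm wide (y) above it, 46 mm tall in all (grip the neck across its 22 mm, above the base); dark hole mark on top. About 0.4 kg. Origin: centre of its underside, z up. The two nuts are alike.
- nut_b: Plain steel T-slot nut standing on its base: base 50 x 40 mm (x by y), 14 mm thick, with a neck 50 mm long (x) and 22 mm wide (y) above it, 46 mm tall in all (grip the neck across its 22 mm, above the base); dark hole mark on top. About 0.4 kg. Origin: centre of its underside, z up. The two nuts are alike.
- bar: Plain steel parallel bar standing on its narrow side: 100 mm long (x), 22 mm wide (y), 45 mm tall, dark hole marks on its sides; grip it across its 22 mm at the middle. About 0.6 kg. Origin: centre of its underside, z up.
- round_tray: Plywood tray fixed to the bench, 88 x 168 mm (x by y), 16 mm tall, with two round pockets diameter 73 mm, centred at y = +40 and -40 mm in its frame; pocket floors 4 mm above its underside. Origin: centre of its underside.
- square_tray: Plywood tray fixed to the bench, 84 x 162 mm (x by y), 16 mm tall, walls 6 mm, with two square bays 72 x 72 mm centred at y = +39 and -39 mm in its frame; floor 4 mm above its underside. Origin: centre of its underside.
- long_tray: Plywood tray fixed to the bench, 56 x 136 mm (x by y), 16 mm tall, walls 6 mm, with one long bay 44 mm wide (x) and 124 mm long (y); floor 4 mm above its underside. Origin: centre of its underside.
- drill_chuck: Loose dark steel drill chuck standing jaws up, diameter 42 mm, about 73 mm tall. A bystander that stands among the parts and must be left where it is. Origin: centre of its underside, z up.
- tin: Loose round grey tin with a blue lid, diameter 62 mm, 44 mm tall. A bystander that stands among the parts and must be left where it is. Origin: centre of its underside, z up.
Not all that is in view belongs to the job. Leave any green or red look-alike of the bar alone.

How it is judged:
By the outcome, as a careful person would: the job done as asked, in the order asked, and still so for the second after the job is handed in, with the robot touching nothing.
It also fails if it takes over 112 s, if anything falls off the work surface, if the arm or the gripper's body presses on something with over 40 N, if the wrist force passes 120 N, or if a joint passes its speed limit or range.

## Working session

There is one attempt and no reset: what is moved stays moved. The work goes in short steps, Python scripts to look and compute and a tool call to move; the robot and the scene stay as the last step left them, time stands still between calls to the robot, and variables do not carry over. Pictures are saved under pics/ and viewed, about 12 in all and at most 16, crops included, and the job is handed in when it is done.

Besides the shell and the picture viewer there is one more tool, called after "Call:" by a JSON object that holds its "fn" and its "kwargs". carry_out: Moves the arm, as the interface text tells. Its arguments: {"type":"object","properties":{"moves":{"type":"array"},"squeeze":{"type":"number"}},"required":["moves"]}

```bash
ls; mkdir -p pics
cat > h.py <<'E'
import numpy as np,cv2
from workcell import env
from scipy.spatial.transform import Rotation as R
def snap(c,f):
    im=env.read_camera(c); cv2.imwrite('pics/'+f,im[:,:,::-1]); return im
def cam(name,st=None):
    c=env.calibration(name); K=np.array(c['camera_matrix'],float)
    if 'hand_eye' in c:
        st=st or env.get_state(); H=np.array(c['hand_eye']); q=np.array(st['orientation'])
        T=np.eye(4);T[:3,:3]=R.from_quat(q[[1,2,3,0]]).as_matrix();T[:3,3]=st['tcp_pos']
        M=T@H; Rc=M[:3,:3];o=M[:3,3]
    else:
        A=cv2.Rodrigues(np.array(c['rvec'],float))[0]; Rc=A.T;o=-A.T@np.array(c['tvec'],float).ravel()
    return K,float(c['k1']),Rc,o
def pix2w(C,px,z):
    K,k,Rc,o=C; px=np.atleast_2d(np.array(px,float)); 
    u=cv2.undistortPoints(px[:,None],K,np.array([k,0,0,0,0.]))[:,0]
    d=np.c_[u,np.ones(len(u))]@Rc.T
    return o+d*((z-o[2])/d[:,2])[:,None]
def w2pix(C,P):
    K,k,Rc,o=C; p=(np.atleast_2d(P)-o)@Rc; s=p[:,:2]/p[:,2:]
    s=s*(1+k*(s**2).sum(1,keepdims=True)); return s@K[:2,:2].T+K[:2,2]
E
python3 - <<'E'
from h import *
print(env.get_state(), env.tip_reach)
for c in('scene','side','wrist'): print(env.calibration(c))
for c in('scene','wrist'):
    snap(c,c+'0.png')
E
```

```text
pics
{'clock': 0.0, 'joint_pos': array([9.76372674e-01, 3.14015942e-01, 4.49603369e-02, 1.30362464e+00,
       4.73819737e-06, 1.43118096e+00]), 'qvel': array([-2.99752806e-05,  2.45099517e-03,  1.28774841e-03,  1.40186209e-03,
       -8.67485153e-04, -4.79317441e-04]), 'tau': array([-6.04477318e-04, -4.80628681e+01,  2.98531920e+01,  1.94031000e-02,
       -1.99918281e-04, -3.66394488e-06]), 'tcp_pos': array([0.25231858, 0.51611413, 0.24139241]), 'orientation': array([ 3.80533368e-04,  8.48318579e-01,  5.29485317e-01, -8.61675379e-04]), 'wrist_force': array([0.04067135, 0.11922071, 0.26622764]), 'ft_torque': array([ 0.02964175,  0.00917914, -0.06320971]), 'finger_gap': 0.08563440800255846} 0.011
{'camera_matrix': array([[388.90988226,   0.        , 258.28818853],
       [  0.        , 388.90988226, 185.93852713],
       [  0.        ,   0.        ,   1.        ]]), 'k1': 0.03773399811425416, 'rvec': array([ 1.37533547,  1.88672834, -1.0195113 ]), 'tvec': array([ 0.11657096, -0.19132873,  1.56012548])}
{'camera_matrix': array([[409.29131414,   0.        , 255.49958422],
       [  0.        , 409.29131414, 194.30894041],
       [  0.        ,   0.        ,   1.        ]]), 'k1': -0.10267429941785423, 'rvec': array([ 2.07374377, -0.80148912,  0.41581127]), 'tvec': array([-0.32415498,  0.20735531,  1.09136992])}
{'camera_matrix': array([[320.16842785,   0.        , 251.23404474],
       [  0.        , 320.16842785, 187.7572387 ],
       [  0.        ,   0.        ,   1.        ]]), 'k1': -0.01608371662197501, 'hand_eye': array([[ 9.99999866e-01,  1.20745861e-04, -5.03535060e-04,
         9.16660962e-04],
       [ 4.78220899e-05,  9.46740485e-01,  3.21997595e-01,
        -8.26733496e-02],
       [ 5.15596904e-04, -3.21997576e-01,  9.46740353e-01,
        -1.31484299e-01],
       [ 0.00000000e+00,  0.00000000e+00,  0.00000000e+00,
         1.00000000e+00]])}
```

Run:
```python
from h import *
snap('side','side0.png')
a=[cv2.imread(f'pics/{c}0.png') for c in('scene',)]
cv2.imwrite('pics/s0b.png',cv2.resize(a[0],(800,600),interpolation=cv2.INTER_CUBIC))
```

```text
(no output)
```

View pics/s0b.png

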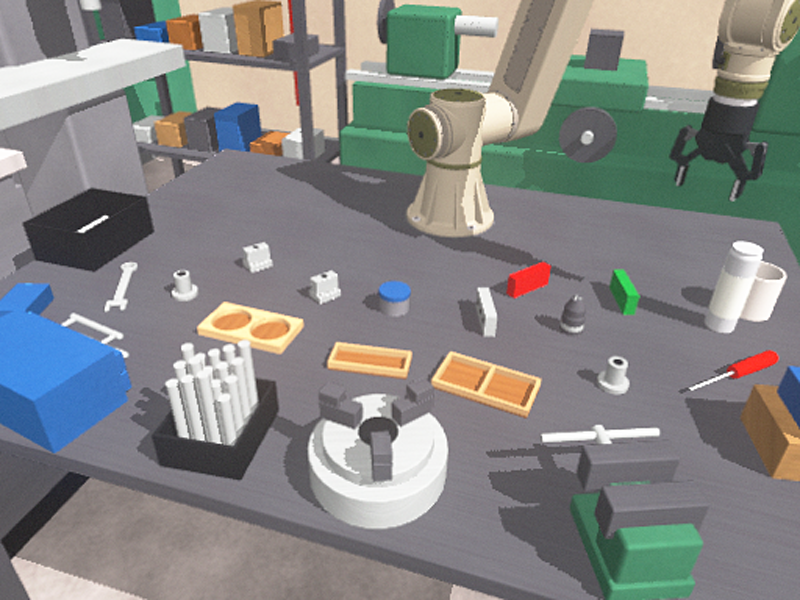

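View pics/side0.png

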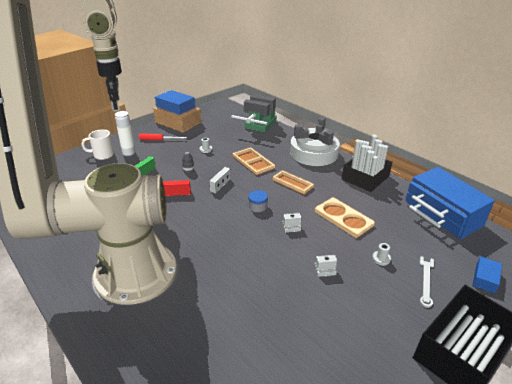

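View pics/wrist0.png

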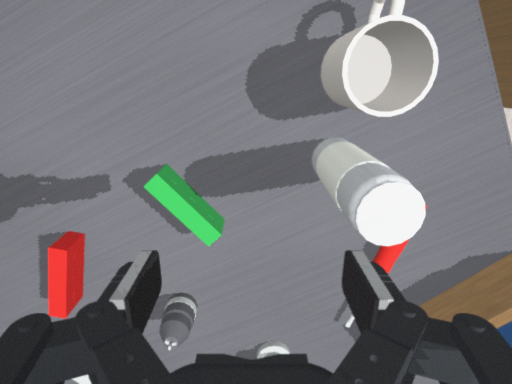

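The scene view shows the round tray at (250,327), long tray at (370,360), square tray at (487,383), bushes at (184,290) and (613,380), nuts at (257,256) and (324,286), the bar at (486,310) in 800-px coordinates. The side view agrees. The wrist view shows only the green and red look-alikes, the chuck and the cups. Next I fit models to both fixed views.

```bash
cat > fit.py <<'E'
from h import *
from scipy.optimize import minimize
def box(lx,ly,z0,z1): return np.array([[sx*lx/2,sy*ly/2,z] for sx in(-1,1) for sy in(-1,1) for z in(z0,z1)])
def cyl(d,z0,z1):
    t=np.linspace(0,2*np.pi,24,endpoint=False); return np.array([[d/2*np.cos(a),d/2*np.sin(a),z] for a in t for z in(z0,z1)])
M=dict(bush=[cyl(.05,0,.01),cyl(.03,.01,.048)],nut=[box(.05,.04,0,.014),box(.05,.022,.014,.046)],bar=[box(.1,.022,0,.045)],
 round=[box(.088,.168,0,.016)],square=[box(.084,.162,0,.016)],long=[box(.056,.136,0,.016)],tin=[cyl(.062,0,.044)],chuck=[cyl(.042,0,.073)])
def place(p,P): c,s=np.cos(p[2]),np.sin(p[2]); return P@np.array([[c,s,0],[-s,c,0],[0,0,1]])+[p[0],p[1],0]
def seg(im,kind):
    im=im.astype(int); mn,mx=im.min(2),im.max(2)
    if kind in('round','square','long'): return ((im[:,:,0]-im[:,:,2])>45)&(im[:,:,0]>im[:,:,1]+8)&(im[:,:,1]>im[:,:,2]+5)&(im[:,:,1]>75)
    return (mn>105)&(mx-mn<40)
def fit(kind,p0,views,S=4,w=40,win=.08):
    # views: list of (im,C)
    D=[]
    for im,C in views:
        c=w2pix(C,[[p0[0],p0[1],.02]])[0]; e=w2pix(C,[[p0[0]+win,p0[1],.02],[p0[0],p0[1]+win,.02]])
        w=int(np.abs(e-c).max()+6); x0,y0=(c-w).astype(int).clip(0)
        m=seg(im,kind)[y0:y0+2*w,x0:x0+2*w].astype(np.float32)
        m=cv2.resize(m,None,fx=S,fy=S,interpolation=cv2.INTER_LINEAR)>.5
        n,l,stt,ct=cv2.connectedComponentsWithStats(m.astype(np.uint8))
        cc=(c-[x0,y0]+.5)*S
        k=min((i for i in range(1,n) if stt[i,4]>.15*stt[1:,4].max()),key=lambda i:np.hypot(*(ct[i]-cc)),default=0)
        m=cv2.morphologyEx((l==k).astype(np.uint8),cv2.MORPH_CLOSE,np.ones((15,15)))
        cn,_=cv2.findContours(m,cv2.RETR_EXTERNAL,cv2.CHAIN_APPROX_NONE); m=cv2.drawContours(m.copy(),cn,-1,1,-1)
        D.append((m,C,np.array([x0,y0])))
    def iou(p):
        s=0
        for m,C,o in D:
            r=np.zeros_like(m)
            for P in M[kind]:
                q=(w2pix(C,place(p,P))-o+.5)*S-.5
                cv2.fillConvexPoly(r,cv2.convexHull((q*16).round().astype(np.int32)),1,shift=4)
            s+=(r&m).sum()/max(1,(r|m).sum())
        return -s/len(D)
    best=None
    yaws=[0] if kind in('bush','tin','chuck') else np.arange(0,np.pi,np.pi/8)
    for y in yaws:
        r=minimize(iou,[p0[0],p0[1],y],method='Nelder-Mead',options=dict(initial_simplex=[[p0[0],p0[1],y],[p0[0]+.012,p0[1],y],[p0[0],p0[1]+.012,y],[p0[0],p0[1],y+.25]],xatol=1e-4,fatol=1e-4,maxiter=150))
        if best is None or r.fun<best.fun: best=r
    return best.x,-best.fun
def draw(im,C,items,S=2.5,roi=None):
    x0,y0,x1,y1=roi; v=cv2.resize(im[y0:y1,x0:x1,::-1],None,fx=S,fy=S,interpolation=cv2.INTER_CUBIC)
    for kind,p in items:
        for P in M[kind]:
            q=(w2pix(C,place(p,P))-[x0,y0]+.5)*S-.5
            cv2.polylines(v,[cv2.convexHull(q.round().astype(np.int32))],True,(255,0,255),1)
    return v
E
python3 - <<'E'
from fit import *
import json
im=cv2.imread('pics/scene0.png')[:,:,::-1]; sd=cv2.imread('pics/side0.png')[:,:,::-1]
Cs,Cd=cam('scene'),cam('side')
G=dict(bush_l=('bush',184,288),bush_r=('bush',613,380),nut_l=('nut',257,258),nut_r=('nut',325,288),bar=('bar',486,312),round=('round',250,328),square=('square',487,384),long=('long',370,361),tin=('tin',394,300),chuck=('chuck',573,318))
out={}
for n,(k,u,v) in G.items():
    p0=pix2w(Cs,[u/1.5625,v/1.5625],.02)[0]
    if k in('tin','chuck'): out[n]=(k,[*p0[:2],0]);print(n,p0);continue
    ps=[]
    r=[fit(k,p0,vv) for vv in ([(im,Cs)],[(sd,Cd)],[(im,Cs),(sd,Cd)])]
    for p,s in r: ps.append((np.round(p[:2],4).tolist(),round(np.degrees(p[2]),1),round(s,2)))
    out[n]=(k,r[2][0].tolist()); print(n,*ps)
json.dump(out,open('est.json','w'))
a=draw(im,Cs,out.values(),2.4,(90,145,420,270)); b=draw(sd,Cd,out.values(),2.9,(165,125,440,285))
a=a[:300]; b=b[:300] if 0 else b
b=cv2.resize(b,(a.shape[1],290)); cv2.imwrite('pics/ov.png',np.vstack([a,b]))
E
```

```text
bush_l ([0.6372, -0.4129], np.float64(-35.3), np.float64(0.1)) ([0.4759, -0.4341], np.float64(66.4), np.float64(0.11)) ([0.5795, -0.4503], np.float64(1.0), np.float64(0.1))
bush_r ([0.6353, 0.455], np.float64(-29.2), np.float64(0.08)) ([0.4849, 0.346], np.float64(98.6), np.float64(0.11)) ([0.6345, 0.4505], np.float64(-72.4), np.float64(0.08))
nut_l ([0.5008, -0.3308], np.float64(97.8), np.float64(0.12)) ([0.3734, -0.3962], np.float64(-32.8), np.float64(0.15)) ([0.3745, -0.3957], np.float64(-27.2), np.float64(0.12))
nut_r ([0.5427, -0.1184], np.float64(90.5), np.float64(0.12)) ([0.4301, -0.2037], np.float64(-23.4), np.float64(0.16)) ([0.4434, -0.2048], np.float64(92.0), np.float64(0.13))
bar ([0.5287, 0.228], np.float64(104.1), np.float64(0.18)) ([0.365, 0.1124], np.float64(-43.8), np.float64(0.23)) ([0.4044, 0.1186], np.float64(125.0), np.float64(0.18))
round ([0.5996, -0.233], np.float64(-2.0), np.float64(0.95)) ([0.5993, -0.2335], np.float64(178.1), np.float64(0.98)) ([0.5995, -0.2328], np.float64(-1.9), np.float64(0.96))
square ([0.6162, 0.2106], np.float64(-8.1), np.float64(0.98)) ([0.6155, 0.2078], np.float64(-7.6), np.float64(0.96)) ([0.6157, 0.21], np.float64(171.9), np.float64(0.96))
long ([0.6218, 0.0089], np.float64(187.2), np.float64(0.96)) ([0.6197, 0.0082], np.float64(7.5), np.float64(0.96)) ([0.6207, 0.0087], np.float64(187.6), np.float64(0.96))
tin [ 0.44813583 -0.00324959  0.02      ]
chuck [0.39755898 0.33461787 0.02      ]
```

View pics/ov.png

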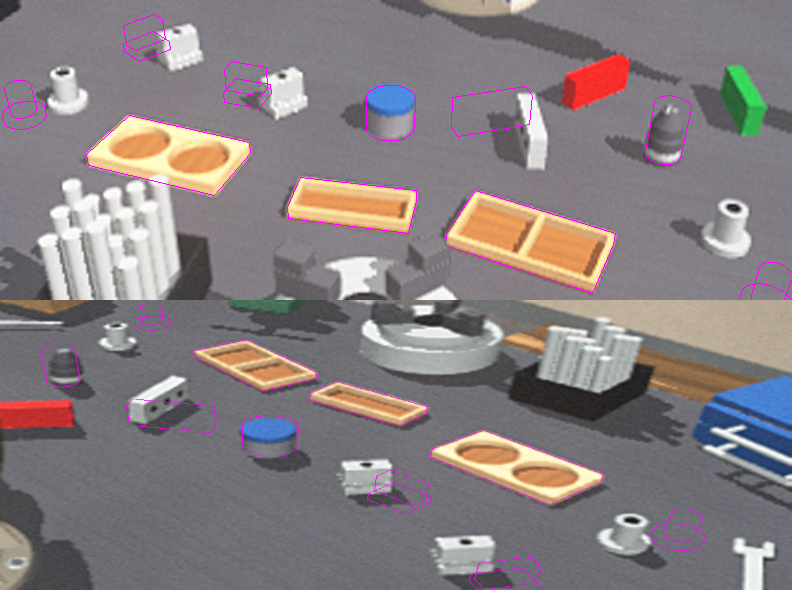

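The overlay shows the tray outlines fit within a pixel, while the part fits wandered off because the brightness threshold was too low. I'll set it locally.

```bash
sed -i 's/    return (mn>105)&(mx-mn<40)/    return (mn>TH)\&(mx-mn<45)/; s/^def seg/TH=105\ndef seg/' fit.py
python3 - <<'E'
import fit
from fit import *
import json
im=cv2.imread('pics/scene0.png')[:,:,::-1]; sd=cv2.imread('pics/side0.png')[:,:,::-1]
print('bench',im[150,250],im[215,200],sd[180,275],sd[240,260], 'nutside',im[183,205:212].tolist())
Cs,Cd=cam('scene'),cam('side')
G=dict(bush_l=('bush',184,288),bush_r=('bush',613,380),nut_l=('nut',257,258),nut_r=('nut',325,288),bar=('bar',486,312))
out=json.load(open('est.json'))
for n,(k,u,v) in G.items():
    p0=pix2w(Cs,[u/1.5625,v/1.5625],.02)[0]
    for TH in(130,145):
        fit.TH=TH
        r=[fit.fit(k,p0,vv,win=.06) for vv in ([(im,Cs)],[(sd,Cd)],[(im,Cs),(sd,Cd)])]
        print(n,TH,*[(np.round(p[:2],4).tolist(),float(round(np.degrees(p[2])%180,1)),float(round(s,2))) for p,s in r])
        if TH==130 or r[2][1]>best: best=r[2][1]; out[n]=(k,r[2][0].tolist())
json.dump(out,open('est.json','w'))
a=draw(im,Cs,out.values(),2.4,(90,145,420,270)); b=draw(sd,Cd,out.values(),2.9,(165,125,440,285))
b=cv2.resize(b,(a.shape[1],290)); cv2.imwrite('pics/ov2.png',np.vstack([a,b]))
E
```

```text
bench [128 123 131] [139 134 137] [184 146 105] [111 114 120] nutside [[222, 221, 222], [223, 224, 223], [222, 222, 222], [223, 225, 223], [224, 225, 223], [225, 223, 221], [224, 223, 222]]Traceback (most recent call last):
  File "<stdin>", line 13, in <module>
AttributeError: 'function' object has no attribute 'fit'
```

Run:
```python
import fit as F
from fit import fit,draw,cam
import json,cv2,numpy as np
from h import pix2w
im=cv2.imread('pics/scene0.png')[:,:,::-1]; sd=cv2.imread('pics/side0.png')[:,:,::-1]
Cs,Cd=cam('scene'),cam('side')
G=dict(bush_l=('bush',184,288),bush_r=('bush',613,380),nut_l=('nut',257,258),nut_r=('nut',325,288),bar=('bar',486,312))
out=json.load(open('est.json'))
for n,(k,u,v) in G.items():
    p0=pix2w(Cs,[u/1.5625,v/1.5625],.02)[0]; best=0
    for TH in(150,165):
        F.TH=TH
        r=[fit(k,p0,vv,win=.06) for vv in ([(im,Cs)],[(sd,Cd)],[(im,Cs),(sd,Cd)])]
        print(n,TH,*[(np.round(p[:2],4).tolist(),float(round(np.degrees(p[2])%180,1)),float(round(s,2))) for p,s in r])
        if r[2][1]>best: best=r[2][1]; out[n]=(k,r[2][0].tolist())
json.dump(out,open('est.json','w'))
a=draw(im,Cs,out.values(),2.4,(90,145,420,270)); b=draw(sd,Cd,out.values(),2.9,(165,125,440,285))
b=cv2.resize(b,(a.shape[1],290)); cv2.imwrite('pics/ov2.png',np.vstack([a,b]))
```

```text
bush_l 150 ([0.5333, -0.4169], 7.7, 0.92) ([0.5336, -0.418], 35.6, 0.91) ([0.5334, -0.4176], 2.2, 0.91)
bush_l 165 ([0.5332, -0.4173], 8.2, 0.88) ([0.5339, -0.4171], 12.8, 0.61) ([0.5333, -0.4174], 16.4, 0.74)
bush_r 150 ([0.5431, 0.4118], 0.5, 0.81) ([0.54, 0.4093], 20.1, 0.75) ([0.542, 0.4116], 16.6, 0.77)
bush_r 165 ([0.5421, 0.4118], 19.7, 0.72) ([0.5484, 0.4205], 179.4, 0.11) ([0.5421, 0.4117], 7.3, 0.41)
nut_l 150 ([0.3814, -0.3367], 139.0, 0.89) ([0.3831, -0.3388], 138.7, 0.89) ([0.3824, -0.3377], 143.4, 0.87)
nut_l 165 ([0.3815, -0.3353], 125.9, 0.87) ([0.3829, -0.3384], 138.7, 0.84) ([0.3822, -0.3379], 138.9, 0.85)
nut_r 150 ([0.4454, -0.1511], 143.8, 0.84) ([0.4473, -0.1532], 136.7, 0.9) ([0.446, -0.152], 143.9, 0.85)
nut_r 165 ([0.445, -0.151], 144.8, 0.83) ([0.4629, -0.14], 134.3, 0.65) ([0.4471, -0.1512], 143.8, 0.72)
bar 150 ([0.431, 0.1772], 15.8, 0.77) ([0.4271, 0.1752], 26.1, 0.51) ([0.4309, 0.1767], 16.5, 0.62)
bar 165 ([0.4293, 0.1768], 15.8, 0.72) ([0.4482, 0.2048], 27.5, 0.4) ([0.4296, 0.1764], 16.6, 0.54)
```

View pics/ov2.png

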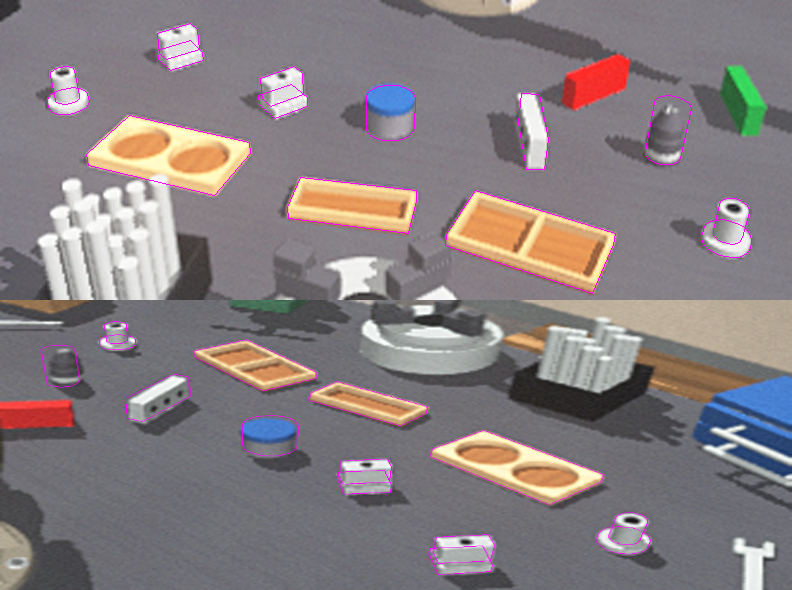

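The overlay now matches all five parts and three trays within about a pixel in both views (bar about 16.5°, nuts about 141°). Next I check clearances around the grasp and place points, then move.

```bash
cat > go.py <<'E'
import sys; from h import *
# usage: go.py x y z psi_deg : shift in world and current tool axes, turn left
st=env.get_state(); q=np.array(st['orientation']); Rm=R.from_quat(q[[1,2,3,0]]).as_matrix(); p=np.array(st['tcp_pos'])
psi=np.degrees(np.arctan2(Rm[1,0],Rm[0,0]))
print('t',round(st['clock'],2),'p',p.round(4),'psi',round(psi,1),'tilt tool-z xy(deg)',np.degrees(Rm[:2,2]).round(2),'F',np.round(st['wrist_force'],1),'gap',round(st['finger_gap'],4))
a=list(map(float,sys.argv[1:]))
for i in range(0,len(a),4):
    x,y,z,ps=a[i:i+4]; c,s=np.cos(np.radians(ps)),np.sin(np.radians(ps))
    Rt=np.array([[c,s,0],[s,-c,0],[0,0,-1]]); d=np.array([x,y,z])-p
    rv=np.degrees(R.from_matrix(Rm.T@Rt).as_rotvec())
    rs=np.hypot(*d[:2])
    print('->',a[i:i+4],'now-axes shift',(Rm.T@d).round(4),'goal-axes shift',(Rt.T@d).round(4),'turn',rv.round(1))
    p=np.array([x,y,z]);Rm=Rt
E
python3 - <<'E'
from h import *
Cs,Cd=cam('scene'),cam('side')
for n,u in dict(bottle=(722,328),red1=(511,295),red2=(550,283),rodbox_back=(163,430),rodback=(190,400)).items(): print(n,pix2w(Cs,[u[0]/1.5625,u[1]/1.5625],0)[0].round(3))
for n,u in dict(rodbox_front=(367,187),rodbox_left=(344,175),red_r=(190,195),red_l=(163,196),bottle=(127,154)).items(): print('side',n,pix2w(Cd,u,0)[0].round(3))
for z in(.1,.15,.2): print('rod top',z,pix2w(Cd,(362,140),z)[0].round(3),pix2w(Cs,(187/1.5625,348/1.5625),z)[0].round(3))
E
python3 go.py 0.542 0.4115 0.16 64 0.542 0.4115 0.028 64
```

```text
bottle [0.309 0.606 0.   ]
red1 [0.324 0.209 0.   ]
red2 [0.25 0.28 0.  ]
rodbox_back [ 0.866 -0.23   0.   ]
rodback [ 0.798 -0.229  0.   ]
side rodbox_front [ 0.799 -0.183  0.   ]
side rodbox_left [ 0.801 -0.081  0.   ]
side red_r [0.314 0.191 0.   ]
side red_l [0.242 0.248 0.   ]
side bottle [0.288 0.59  0.   ]
rod top 0.1 [ 0.908 -0.066  0.1  ] [ 0.79  -0.221  0.1  ]
rod top 0.15 [ 0.824 -0.117  0.15 ] [ 0.843 -0.176  0.15 ]
rod top 0.2 [ 0.74  -0.168  0.2  ] [ 0.896 -0.131  0.2  ]
t 0.15 p [0.2524 0.5162 0.2416] psi 63.9 tilt tool-z xy(deg) [-0.05 -0.07] F [-0.4 -0.5 -0.4] gap 0.0856
-> [0.542, 0.4115, 0.16, 64.0] now-axes shift [0.0332 0.3062 0.0815] goal-axes shift [0.0328 0.3062 0.0816] turn [-0.   0.1 -0.1]
-> [0.542, 0.4115, 0.028, 64.0] now-axes shift [0.    0.    0.132] goal-axes shift [0.    0.    0.132] turn [0. 0. 0.]
```

Call:
{"fn": "carry_out", "kwargs": {"moves": [1,0.0066,0.0613,0.0163,0,0,0,1,0.0066,0.0613,0.0163,0,0,0,1,0.0066,0.0613,0.0163,0,0,0,1,0.0066,0.0613,0.0163,0,0,0,1,0.0066,0.0613,0.0163,0,0,0], "squeeze": 60}}

```text
clock: 0.78
tcp_pos: [0.5377, 0.4159, 0.1607]
orientation: [-0.001, 0.846, 0.534, 0.0]
wrist_force: [0.6, 1.3, 0.8]
finger_gap: 0.0856
```

```bash
cat > wf.py <<'E'
# wf.py kind x y psi0 out : wrist picture, overlay of estimate and fit at wrist
import sys,fit as F; from fit import *
k=sys.argv[1]; p0=list(map(float,sys.argv[2:5])); p0[2]=np.radians(p0[2])
st=env.get_state(); im=snap('wrist','w_'+sys.argv[5]); C=cam('wrist',st)
F.TH=int(sys.argv[6]) if len(sys.argv)>6 else 160
p,s=fit(k,p0,[(im,C)],S=2,win=.06); print('fit',p[:2].round(4),np.degrees(p[2]).round(1)%180,'iou',round(s,2))
v=draw(im,C,[(k,p)],1,(0,0,512,384)); cv2.imwrite('pics/'+sys.argv[5],v)
E
python3 go.py 0.542 0.4115 0.16 64 ; python3 wf.py bush .542 .4115 0 b1.png
```

```text
t 0.78 p [0.5377 0.4159 0.1607] psi 64.5 tilt tool-z xy(deg) [-0.03  0.09] F [0.6 1.3 0.8] gap 0.0856
-> [0.542, 0.4115, 0.16, 64.0] now-axes shift [-0.0022  0.0057  0.0007] goal-axes shift [-0.0021  0.0058  0.0007] turn [-0.1 -0.1  0.5]
fit [0.5435 0.4108] 6.7 iou 0.96
```

View pics/b1.png

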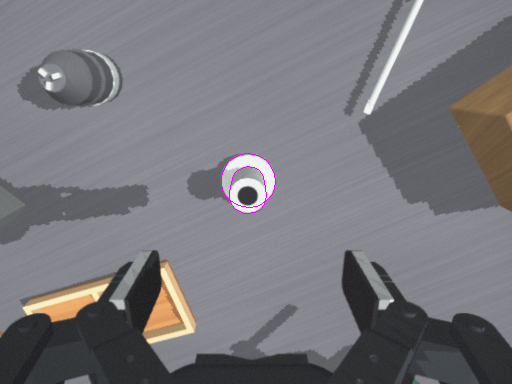

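The wrist picture puts the bush at (248,185) and the fit (IoU 0.96) agrees with the fixed cameras within 1.5 mm. I'll descend and grip.

Call:
{"fn": "carry_out", "kwargs": {"moves": [1,-0.002,0.007,0.045,0,0,0,1,0,0,0.045,0,0,0,1,0,0,0.035,0,0,0,1,0,0,0.007,0,0,0,-1,0,0,0,0,0,0]}}

```text
clock: 1.45
tcp_pos: [0.5525, 0.4042, 0.0196]
orientation: [0.001, 0.849, 0.529, -0.001]
wrist_force: [0.9, -0.1, 1.0]
finger_gap: 0.07
```

```bash
python3 go.py 0.543 0.411 0.028 64
```

```text
t 1.45 p [0.5525 0.4042 0.0196] psi 63.9 tilt tool-z xy(deg) [-0.03 -0.15] F [ 0.9 -0.1  1. ] gap 0.07
-> [0.543, 0.411, 0.028, 64.0] now-axes shift [ 0.0019 -0.0116 -0.0084] goal-axes shift [ 0.002  -0.0116 -0.0084] turn [ 0.   0.1 -0.1]
```

Call:
{"fn": "carry_out", "kwargs": {"moves": [1,0,0,-0.009,0,0,0,1,0.002,-0.011,0,0,0,0,1,0,0,0,0,0,0,1,0,0,0,0,0,0,1,0,0,0,0,0,0]}}

```text
clock: 2.08
tcp_pos: [0.5453, 0.414, 0.0356]
orientation: [0.001, 0.848, 0.529, 0.004]
wrist_force: [-0.5, 0.1, -0.5]
finger_gap: 0.0852
```

```bash
python3 go.py 0.543 0.411 0.028 64
```

```text
t 2.08 p [0.5453 0.414  0.0356] psi 63.9 tilt tool-z xy(deg) [0.44 0.13] F [-0.5  0.1 -0.5] gap 0.0852
-> [0.543, 0.411, 0.028, 64.0] now-axes shift [-0.0037 -0.0008  0.0076] goal-axes shift [-0.0037 -0.0008  0.0076] turn [ 0.3 -0.3 -0.1]
```

Call:
{"fn": "carry_out", "kwargs": {"moves": [1,-0.003,0,0.006,0,0,0,1,0,0,0,0,0,0,-1,0,0,0,0,0,0,-1,0,0,0,0,0,0,-1,0,0,0,0,0,0]}}

```text
clock: 2.7
tcp_pos: [0.5439, 0.4104, 0.0283]
orientation: [0.001, 0.849, 0.529, 0.003]
wrist_force: [0.5, 0.3, 0.2]
finger_gap: 0.0326
```

```bash
python3 go.py 0.543 0.411 0.028 64
```

```text
t 2.7 p [0.5439 0.4104 0.0283] psi 63.9 tilt tool-z xy(deg) [0.37 0.08] F [0.5 0.3 0.2] gap 0.0326
-> [0.543, 0.411, 0.028, 64.0] now-axes shift [ 0.0002 -0.001   0.0003] goal-axes shift [ 0.0002 -0.001   0.0003] turn [ 0.3 -0.2 -0.1]
```

Call:
{"fn": "carry_out", "kwargs": {"moves": [-1,0,0,0,0,0,0,-1,0,0,-0.03,0,0,0,-1,0,0,-0.045,0,0,0,-1,0,0,-0.03,0,0,0,-1,0,0,-0.01,0,0,0]}}

```text
clock: 3.32
tcp_pos: [0.5408, 0.4089, 0.1419]
orientation: [0.001, 0.849, 0.529, -0.001]
wrist_force: [0.3, 0.3, -2.8]
finger_gap: 0.0274
```

Call:
{"fn": "carry_out", "kwargs": {"moves": [-1,-0.04,0.025,0,0,0,0,-1,-0.0517,0.0317,0,0,0,0,-1,-0.0517,0.0317,0,0,0,0,-1,-0.0517,0.0317,0,0,0,0,-1,-0.0517,0.0317,0,0,0,0]}}

```text
clock: 3.95
tcp_pos: [0.5674, 0.1176, 0.1368]
orientation: [-0.0, 0.846, 0.533, -0.003]
wrist_force: [1.2, -0.3, -2.1]
finger_gap: 0.028
```

```bash
python3 go.py 0.601 -0.193 0.14 64
```

```text
t 3.95 p [0.5674 0.1176 0.1368] psi 64.5 tilt tool-z xy(deg) [-0.3  -0.17] F [ 1.2 -0.3 -2.1] gap 0.028
-> [0.601, -0.193, 0.14, 64.0] now-axes shift [-0.2658  0.1643 -0.0025] goal-axes shift [-0.2645  0.1664 -0.0032] turn [-0.2  0.3  0.5]
```

Call:
{"fn": "carry_out", "kwargs": {"moves": [-1,-0.0525,0.0325,0,0,0,0,-1,-0.0525,0.0325,0,0,0,0,-1,-0.0525,0.0325,0,0,0,0,-1,-0.0525,0.0325,0,0,0,0,-1,-0.045,0.028,0,0,0,0]}}

```text
clock: 4.58
tcp_pos: [0.5958, -0.1859, 0.1303]
orientation: [-0.004, 0.846, 0.533, -0.006]
wrist_force: [0.9, -0.1, -2.2]
finger_gap: 0.0277
```

Call:
{"fn": "carry_out", "kwargs": {"moves": [-1,0,0,0.03,0,0,0,-1,0,0,0.03,0,0,0,-1,0,0,0.01,0,0,0,-1,0,0,0,0,0,0,-1,0,0,0,0,0,0]}}

```text
clock: 5.2
tcp_pos: [0.5931, -0.1911, 0.0546]
orientation: [-0.005, 0.848, 0.53, -0.007]
wrist_force: [0.7, -0.4, -2.5]
finger_gap: 0.0278
```

```bash
python3 go.py 0.601 -0.193 0.032 64
python3 - <<'E'
from fit import *
st=env.get_state(); im=snap('wrist','w_p1.png'); C=cam('wrist',st)
p0=(.5995,-.2328,np.radians(-1.9))
cs=[place(p0,np.array([[0,y,.016]]))[0] for y in(.04,-.04)]
v=draw(im,C,[('round',p0)],1.3,(0,0,512,384))
for c in cs:
    q=(w2pix(C,cyl(.073,.016,.016)+[c[0],c[1],0])*1.3).round().astype(np.int32); cv2.polylines(v,[cv2.convexHull(q)],True,(255,0,255),1)
cv2.imwrite('pics/p1.png',v)
E
```

```text
t 5.2 p [ 0.5931 -0.1911  0.0546] psi 64.0 tilt tool-z xy(deg) [-1.    0.07] F [ 0.7 -0.4 -2.5] gap 0.0278
-> [0.601, -0.193, 0.032, 64.0] now-axes shift [0.0019 0.0083 0.0224] goal-axes shift [0.0018 0.0079 0.0226] turn [-0.9  0.4 -0. ]
```

View pics/p1.png

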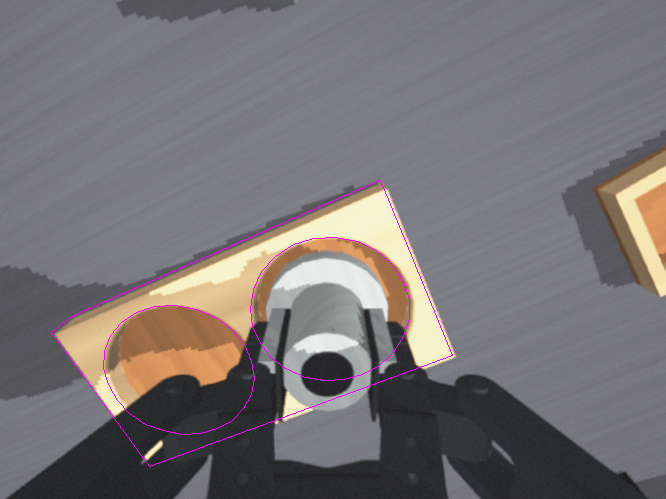

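The wrist picture shows the tray outline matching my estimate, and the bush over the +y pocket (pixels about (325,300)) with about 8 mm left to go along tool y.

Call:
{"fn": "carry_out", "kwargs": {"moves": [-1,0.002,0.0075,0,-0.9,0.4,0,-1,0,0,0,0,0,0,-1,0,0,0.008,0,0,0,-1,0,0,0.004,0,0,0,-1,0,0,0,0,0,0]}}

```text
clock: 5.88
tcp_pos: [0.6031, -0.1926, 0.0443]
orientation: [0.002, 0.848, 0.53, 0.002]
wrist_force: [-0.7, -0.2, -2.4]
finger_gap: 0.0281
```

```bash
python3 go.py 0.601 -0.193 0.032 64
```

```text
t 5.88 p [ 0.6031 -0.1926  0.0443] psi 64.1 tilt tool-z xy(deg) [ 0.3  -0.08] F [-0.7 -0.2 -2.4] gap 0.0281
-> [0.601, -0.193, 0.032, 64.0] now-axes shift [-0.0013 -0.0018  0.0123] goal-axes shift [-0.0012 -0.0017  0.0123] turn [ 0.3 -0.1  0.1]
```

Call:
{"fn": "carry_out", "kwargs": {"moves": [-1,-0.001,-0.0015,0.006,0,0,0,-1,0,0,0.004,0,0,0,-1,0,0,0.001,0,0,0,-1,0,0,0,0,0,0,-1,0,0,0,0,0,0]}}

```text
clock: 6.5
tcp_pos: [0.6011, -0.193, 0.0327]
orientation: [0.002, 0.848, 0.53, 0.002]
wrist_force: [1.1, 0.4, -2.8]
finger_gap: 0.028
```

```bash
python3 go.py 0.601 -0.193 0.032 64
```

```text
t 6.5 p [ 0.6011 -0.193   0.0327] psi 64.0 tilt tool-z xy(deg) [ 0.29 -0.08] F [ 1.1  0.4 -2.8] gap 0.028
-> [0.601, -0.193, 0.032, 64.0] now-axes shift [-0.0001 -0.0001  0.0007] goal-axes shift [-0.0001 -0.0001  0.0007] turn [ 0.3 -0.1  0. ]
```

Call:
{"fn": "carry_out", "kwargs": {"moves": [-1,0,0,0.001,0,0,0,-1,0,0,0,0,0,0,0.2,0,0,0,0,0,0,0.2,0,0,0,0,0,0,0.2,0,0,0,0,0,0]}}

```text
clock: 7.12
tcp_pos: [0.6023, -0.1935, 0.0334]
orientation: [0.003, 0.848, 0.53, 0.003]
wrist_force: [0.2, -0.2, 0.4]
finger_gap: 0.0511
```

Call:
{"fn": "carry_out", "kwargs": {"moves": [0.2,0,0,-0.03,0,0,0,0.2,0,0,-0.045,0,0,0,1,0,0,-0.03,0,0,0,1,0,0,0,0,0,0,1,0,0,0,0,0,0]}}

```text
clock: 7.75
tcp_pos: [0.601, -0.193, 0.1397]
orientation: [0.002, 0.848, 0.53, 0.002]
wrist_force: [-0.7, -0.2, -0.3]
finger_gap: 0.0856
```

```bash
python3 go.py 0.534 -0.4173 0.14 64
```

```text
t 7.75 p [ 0.601  -0.193   0.1397] psi 64.0 tilt tool-z xy(deg) [ 0.35 -0.11] F [-0.7 -0.2 -0.3] gap 0.0856
-> [0.534, -0.4173, 0.14, 64.0] now-axes shift [-0.231   0.038  -0.0003] goal-axes shift [-0.2309  0.0381 -0.0003] turn [ 0.4 -0.1  0. ]
```

Call:
{"fn": "carry_out", "kwargs": {"moves": [1,-0.05,0.0085,0,0,0,0,1,-0.056,0.0095,0,0,0,0,1,-0.056,0.0095,0,0,0,0,1,-0.05,0.0085,0,0,0,0,1,-0.014,0.002,0,0,0,0]}}

```text
clock: 8.38
tcp_pos: [0.5331, -0.4148, 0.1305]
orientation: [-0.003, 0.846, 0.533, 0.001]
wrist_force: [0.5, -1.3, 0.3]
finger_gap: 0.0857
```

Call:
{"fn": "carry_out", "kwargs": {"moves": [1,0,0,0,0,0,0,1,0,0,0,0,0,0,1,0,0,0,0,0,0,1,0,0,0,0,0,0,1,0,0,0,0,0,0]}}

```text
clock: 9.0
tcp_pos: [0.5337, -0.4099, 0.128]
orientation: [-0.006, 0.845, 0.534, 0.001]
wrist_force: [-0.1, -0.1, -0.1]
finger_gap: 0.0856
```

```bash
python3 wf.py bush .534 -.4173 0 b2.png;python3 go.py 0.534 -0.4173 0.028 64
```

```text
fit [ 0.5348 -0.4169] 9.6 iou 0.94
t 9.05 p [ 0.5337 -0.4099  0.128 ] psi 64.6 tilt tool-z xy(deg) [-0.29  0.58] F [-1.1  0.2 -0.1] gap 0.0859
-> [0.534, -0.4173, 0.028, 64.0] now-axes shift [-0.0072  0.0043  0.1   ] goal-axes shift [-0.0065  0.0035  0.1   ] turn [-0.5 -0.4  0.6]
```

Call:
{"fn": "carry_out", "kwargs": {"moves": [1,-0.007,0.004,0.025,-0.5,-0.4,0.6,1,0,0,0.04,0,0,0,1,0,0,0.02,0,0,0,1,0,0,0.003,0,0,0,1,0,0,0,0,0,0]}}

```text
clock: 9.68
tcp_pos: [0.5363, -0.4183, 0.0406]
orientation: [0.003, 0.848, 0.53, 0.001]
wrist_force: [-0.5, -0.6, 0.5]
finger_gap: 0.0854
```

```bash
python3 go.py 0.5344 -0.4171 0.028 64
```

```text
t 9.68 p [ 0.5363 -0.4183  0.0406] psi 64.0 tilt tool-z xy(deg) [ 0.21 -0.22] F [-0.5 -0.6  0.5] gap 0.0854
-> [0.5344, -0.4171, 0.028, 64.0] now-axes shift [ 0.0003 -0.0023  0.0126] goal-axes shift [ 0.0003 -0.0022  0.0126] turn [0.3 0.1 0.1]
```

Call:
{"fn": "carry_out", "kwargs": {"moves": [1,0,-0.002,0.007,0,0,0,1,0,0,0.004,0,0,0,1,0,0,0.001,0,0,0,-1,0,0,0,0,0,0,-1,0,0,0,0,0,0]}}

```text
clock: 10.3
tcp_pos: [0.5359, -0.4188, 0.031]
orientation: [0.005, 0.848, 0.53, 0.001]
wrist_force: [-0.5, -0.0, 0.7]
finger_gap: 0.0513
```

Call:
{"fn": "carry_out", "kwargs": {"moves": [-1,0,0,0,0,0,0,-1,0,0,0,0,0,0,-1,0,0,0,0,0,0,-1,0,0,0,0,0,0,-1,0,0,0,0,0,0]}}

```text
clock: 10.92
tcp_pos: [0.5362, -0.419, 0.0315]
orientation: [0.005, 0.848, 0.53, 0.001]
wrist_force: [-0.2, 0.0, 1.1]
finger_gap: 0.0276
```

```bash
python3 go.py 0.5344 -0.4171 0.028 64 0.5344 -0.4171 0.13 64 0.5981 -0.273 0.13 64
```

```text
t 10.93 p [ 0.5362 -0.419   0.0315] psi 64.1 tilt tool-z xy(deg) [ 0.46 -0.45] F [-0.2  0.   1.1] gap 0.0276
-> [0.5344, -0.4171, 0.028, 64.0] now-axes shift [ 0.0009 -0.0025  0.0035] goal-axes shift [ 0.0009 -0.0025  0.0035] turn [0.6 0.2 0.1]
-> [0.5344, -0.4171, 0.13, 64.0] now-axes shift [ 0.     0.    -0.102] goal-axes shift [ 0.     0.    -0.102] turn [0. 0. 0.]
-> [0.5981, -0.273, 0.13, 64.0] now-axes shift [ 0.1574 -0.0059  0.    ] goal-axes shift [ 0.1574 -0.0059  0.    ] turn [0. 0. 0.]
```

Call:
{"fn": "carry_out", "kwargs": {"moves": [-1,0,0,-0.03,0,0,0,-1,0,0,-0.045,0,0,0,-1,0,0,-0.01,0,0,0,-1,0,0,0,0,0,0,-1,0.04,-0.002,0,0,0,0]}}

```text
clock: 11.55
tcp_pos: [0.5479, -0.3814, 0.1118]
orientation: [0.001, 0.849, 0.528, -0.0]
wrist_force: [0.1, 1.1, -1.8]
finger_gap: 0.028
```

Call:
{"fn": "carry_out", "kwargs": {"moves": [-1,0.05,-0.003,0,0,0,0,-1,0.045,-0.003,0,0,0,0,-1,0.012,0,0,0,0,0,-1,0,0,0,0,0,0,-1,0,0,0,0,0,0]}}

```text
clock: 12.18
tcp_pos: [0.5868, -0.2766, 0.1015]
orientation: [-0.005, 0.849, 0.529, -0.003]
wrist_force: [-0.6, -0.4, -2.7]
finger_gap: 0.0273
```

```bash
python3 go.py 0.5981 -0.273 0.0355 64
```

```text
t 12.18 p [ 0.5868 -0.2766  0.1015] psi 63.9 tilt tool-z xy(deg) [-0.65  0.31] F [-0.6 -0.4 -2.7] gap 0.0273
-> [0.5981, -0.273, 0.0355, 64.0] now-axes shift [0.0082 0.0094 0.0658] goal-axes shift [0.0082 0.0086 0.066 ] turn [-0.7  0.  -0.1]
```

Call:
{"fn": "carry_out", "kwargs": {"moves": [-1,0.0075,0.009,0,-0.7,0,0,-1,0,0,0.02,0,0,0,-1,0,0,0.025,0,0,0,-1,0,0,0.006,0,0,0,-1,0,0,0,0,0,0]}}

```text
clock: 12.8
tcp_pos: [0.6003, -0.2794, 0.0501]
orientation: [0.003, 0.851, 0.526, 0.001]
wrist_force: [-0.6, 0.5, -2.4]
finger_gap: 0.0279
```

```bash
python3 go.py 0.5981 -0.273 0.0355 64
```

```text
t 12.8 p [ 0.6003 -0.2794  0.0501] psi 63.5 tilt tool-z xy(deg) [ 0.3 -0.2] F [-0.6  0.5 -2.4] gap 0.0279
-> [0.5981, -0.273, 0.0355, 64.0] now-axes shift [ 0.0048 -0.0049  0.0146] goal-axes shift [ 0.0048 -0.0048  0.0146] turn [ 0.4  0.  -0.5]
```

Call:
{"fn": "carry_out", "kwargs": {"moves": [-1,0.0045,-0.0045,0,0,0,0,-1,0,0,0.006,0,0,0,-1,0,0,0.005,0,0,0,-1,0,0,0.001,0,0,0,-1,0,0,0,0,0,0]}}

```text
clock: 13.42
tcp_pos: [0.5997, -0.274, 0.0401]
orientation: [0.005, 0.851, 0.526, 0.002]
wrist_force: [0.4, 0.6, -2.8]
finger_gap: 0.0275
```

```bash
python3 go.py 0.5981 -0.273 0.0355 64
```

```text
t 13.43 p [ 0.5997 -0.274   0.0401] psi 63.5 tilt tool-z xy(deg) [ 0.51 -0.33] F [ 0.4  0.6 -2.8] gap 0.0275
-> [0.5981, -0.273, 0.0355, 64.0] now-axes shift [ 0.0001 -0.0019  0.0046] goal-axes shift [ 0.0001 -0.0019  0.0046] turn [ 0.6  0.1 -0.5]
```

Call:
{"fn": "carry_out", "kwargs": {"moves": [-1,0,-0.001,0.004,0,0,0,-1,0,0,0.002,0,0,0,-1,0,0,0,0,0,0,0.2,0,0,0,0,0,0,0.2,0,0,0,0,0,0]}}

```text
clock: 14.05
tcp_pos: [0.5996, -0.2741, 0.0361]
orientation: [0.006, 0.851, 0.526, 0.003]
wrist_force: [0.2, -0.2, 0.9]
finger_gap: 0.0514
```

Call:
{"fn": "carry_out", "kwargs": {"moves": [0.2,0,0,0,0,0,0,0.2,0,0,-0.03,0,0,0,0.2,0,0,-0.045,0,0,0,1,0,0,-0.03,0,0,0,1,0,0,0,0,0,0]}}

```text
clock: 14.68
tcp_pos: [0.5984, -0.2734, 0.1431]
orientation: [0.006, 0.851, 0.526, 0.003]
wrist_force: [0.0, 0.3, 0.2]
finger_gap: 0.0843
```

```bash
python3 go.py 0.3825 -0.3378 0.14 51
```

```text
t 14.68 p [ 0.5984 -0.2734  0.1431] psi 63.4 tilt tool-z xy(deg) [ 0.6  -0.38] F [0.  0.3 0.2] gap 0.0843
-> [0.3825, -0.3378, 0.14, 51.0] now-axes shift [-0.1542 -0.1643  0.0013] goal-axes shift [-0.1859 -0.1272  0.0031] turn [ 0.7 -0.  12.4]
```

Call:
{"fn": "carry_out", "kwargs": {"moves": [1,-0.0386,-0.041,0,0.7,0,6.2,1,-0.043,-0.0365,0,0,0,6.2,1,-0.0465,-0.032,0,0,0,0,1,-0.042,-0.029,0,0,0,0,1,0,0,0,0,0,0]}}

```text
clock: 15.3
tcp_pos: [0.3807, -0.3353, 0.1363]
orientation: [-0.002, 0.904, 0.428, -0.001]
wrist_force: [0.5, -0.8, -1.1]
finger_gap: 0.0853
```

Call:
{"fn": "carry_out", "kwargs": {"moves": [1,0,0,0,0,0,0,1,0,0,0,0,0,0,1,0,0,0,0,0,0,1,0,0,0,0,0,0,1,0,0,0,0,0,0]}}

```text
clock: 15.92
tcp_pos: [0.3835, -0.3344, 0.1348]
orientation: [-0.003, 0.903, 0.43, -0.001]
wrist_force: [-0.7, 1.2, 0.5]
finger_gap: 0.0856
```

```bash
python3 wf.py nut .3825 -.3378 141 n1.png;python3 go.py 0.3825 -0.3378 0.029 51
```

```text
fit [ 0.3855 -0.3383] 144.1 iou 0.87
t 15.97 p [ 0.3835 -0.3344  0.1348] psi 51.0 tilt tool-z xy(deg) [-0.21  0.23] F [-0.6 -0.4  0.2] gap 0.0855
-> [0.3825, -0.3378, 0.029, 51.0] now-axes shift [-0.0034  0.002   0.1058] goal-axes shift [-0.0033  0.0014  0.1058] turn [-0.3 -0.  -0. ]
```

View pics/n1.png

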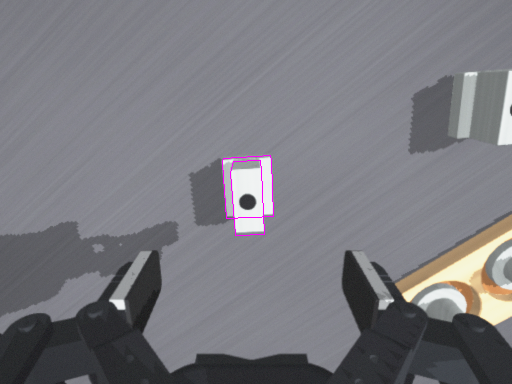

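The wrist picture shows nut_l at (248,195), nearly square to the jaws. The fit is within 3 mm of the fixed cameras.

Call:
{"fn": "carry_out", "kwargs": {"moves": [1,-0.0025,0.0025,0.025,-0.3,0,-1.5,1,0,0,0.045,0,0,0,1,0,0,0.025,0,0,0,1,0,0,0.003,0,0,0,1,0,0,0,0,0,0]}}

```text
clock: 16.6
tcp_pos: [0.3857, -0.3393, 0.0363]
orientation: [0.002, 0.897, 0.443, 0.001]
wrist_force: [0.0, -0.1, 0.0]
finger_gap: 0.0854
```

```bash
python3 go.py 0.384 -0.338 0.029 52.5
```

```text
t 16.6 p [ 0.3857 -0.3393  0.0363] psi 52.6 tilt tool-z xy(deg) [ 0.2  -0.17] F [ 0.  -0.1  0. ] gap 0.0854
-> [0.384, -0.338, 0.029, 52.5] now-axes shift [-0.     -0.0022  0.0073] goal-axes shift [-0.     -0.0022  0.0073] turn [0.3 0.  0.1]
```

Call:
{"fn": "carry_out", "kwargs": {"moves": [1,0,-0.002,0.005,0,0,0,1,0,0,0.002,0,0,0,-1,0,0,0,0,0,0,-1,0,0,0,0,0,0,-1,0,0,0,0,0,0]}}

```text
clock: 17.23
tcp_pos: [0.3857, -0.34, 0.0321]
orientation: [0.005, 0.897, 0.443, 0.002]
wrist_force: [1.4, 1.6, -0.1]
finger_gap: 0.032
```

Call:
{"fn": "carry_out", "kwargs": {"moves": [-1,0,0,0,0,0,0,-1,0,0,0,0,0,0,-1,0,0,0,0,0,0,-1,0,0,0,0,0,0,-1,0,0,0,0,0,0]}}

```text
clock: 17.85
tcp_pos: [0.3859, -0.3401, 0.0323]
orientation: [0.005, 0.897, 0.443, 0.002]
wrist_force: [-0.4, 0.5, 0.5]
finger_gap: 0.021
```

```bash
python3 go.py 0.384 -0.338 0.15 52.5 0.6103 0.1714 0.15 52.5
```

```text
t 17.85 p [ 0.3859 -0.3401  0.0323] psi 52.6 tilt tool-z xy(deg) [ 0.44 -0.44] F [-0.4  0.5  0.5] gap 0.021
-> [0.384, -0.338, 0.15, 52.5] now-axes shift [ 0.0003 -0.0016 -0.1177] goal-axes shift [ 0.0005 -0.0028 -0.1177] turn [0.6 0.1 0.1]
-> [0.6103, 0.1714, 0.15, 52.5] now-axes shift [ 0.5419 -0.1306  0.    ] goal-axes shift [ 0.5419 -0.1306  0.    ] turn [0. 0. 0.]
```

Call:
{"fn": "carry_out", "kwargs": {"moves": [-1,0,0,-0.03,0,0,0,-1,0,0,-0.045,0,0,0,-1,0,0,-0.03,0,0,0,-1,0,0,-0.01,0,0,0,-1,0.03,-0.008,0,0,0,0]}}

```text
clock: 18.48
tcp_pos: [0.3938, -0.3083, 0.1449]
orientation: [-0.0, 0.897, 0.441, 0.0]
wrist_force: [0.2, 0.5, -4.7]
finger_gap: 0.0212
```

Call:
{"fn": "carry_out", "kwargs": {"moves": [-1,0.058,-0.0165,0,0,0,-5.9,-1,0.0595,-0.01,0,0,0,-5.9,-1,0.0605,-0.004,0,0,0,-5.9,-1,0.0605,0.002,0,0,0,-5.9,-1,0.06,0.008,0,0,0,-5.9]}}

```text
clock: 19.1
tcp_pos: [0.5042, -0.0206, 0.1377]
orientation: [-0.004, 0.753, 0.659, -0.002]
wrist_force: [0.9, -1.4, -4.6]
finger_gap: 0.0208
```

```bash
python3 go.py 0.6211 0.2486 0.15 82
```

```text
t 19.1 p [ 0.5042 -0.0206  0.1377] psi 82.4 tilt tool-z xy(deg) [-0.5   0.23] F [ 0.9 -1.4 -4.6] gap 0.0208
-> [0.6211, 0.2486, 0.15, 82.0] now-axes shift [ 0.2824  0.08   -0.0122] goal-axes shift [ 0.2828  0.0783 -0.0123] turn [-0.5 -0.2  0.4]
```

Call:
{"fn": "carry_out", "kwargs": {"moves": [-1,0.0575,0.016,0,-0.5,-0.2,0.4,-1,0.0575,0.016,0,0,0,0,-1,0.0575,0.016,0,0,0,0,-1,0.0575,0.016,0,0,0,0,-1,0.042,0.012,0,0,0,0]}}

```text
clock: 19.73
tcp_pos: [0.6144, 0.2484, 0.1265]
orientation: [-0.003, 0.754, 0.657, -0.006]
wrist_force: [-0.3, -0.6, -4.2]
finger_gap: 0.021
```

Call:
{"fn": "carry_out", "kwargs": {"moves": [-1,0,0,0,0,0,0,-1,0,0,0.02,0,0,0,-1,0,0,0.03,0,0,0,-1,0,0,0.01,0,0,0,-1,0,0,0,0,0,0]}}

```text
clock: 20.35
tcp_pos: [0.6088, 0.249, 0.0557]
orientation: [-0.006, 0.753, 0.658, -0.013]
wrist_force: [0.5, -0.6, -4.1]
finger_gap: 0.0211
```

```bash
python3 go.py 0.6211 0.2486 0.0363 82
```

```text
t 20.35 p [0.6088 0.249  0.0557] psi 82.4 tilt tool-z xy(deg) [-1.52 -0.45] F [ 0.5 -0.6 -4.1] gap 0.0211
-> [0.6211, 0.2486, 0.0363, 82.0] now-axes shift [0.0015 0.0127 0.0191] goal-axes shift [0.0014 0.0122 0.0194] turn [-1.4  0.7  0.4]
```

Call:
{"fn": "carry_out", "kwargs": {"moves": [-1,0.001,0.012,0,-1.4,0.7,0.4,-1,0,0,0,0,0,0,-1,0,0,0.006,0,0,0,-1,0,0,0.003,0,0,0,-1,0,0,0,0,0,0]}}

```text
clock: 20.98
tcp_pos: [0.6239, 0.248, 0.0492]
orientation: [0.001, 0.755, 0.655, 0.003]
wrist_force: [0.2, -0.5, -4.8]
finger_gap: 0.021
```

```bash
python3 go.py 0.6211 0.2486 0.0363 82
python3 - <<'E'
from fit import *
st=env.get_state(); im=snap('wrist','w_p2.png'); C=cam('wrist',st)
v=draw(im,C,[('square',(.6157,.21,np.radians(-8)))],1.3,(0,0,512,384)); cv2.imwrite('pics/p2.png',v)
E
```

```text
t 20.98 p [0.6239 0.248  0.0492] psi 81.9 tilt tool-z xy(deg) [0.36 0.15] F [ 0.2 -0.5 -4.8] gap 0.021
-> [0.6211, 0.2486, 0.0363, 82.0] now-axes shift [ 0.0002 -0.0029  0.0129] goal-axes shift [ 0.0002 -0.0028  0.0129] turn [ 0.3 -0.2 -0.1]
```

View pics/p2.png

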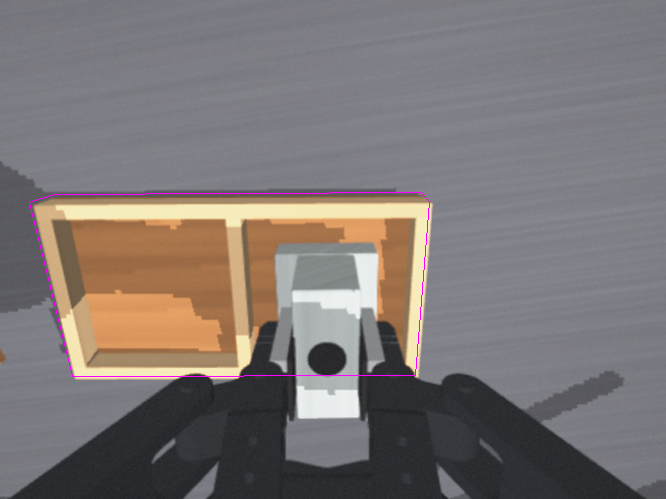

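The picture shows the tray outline matching and the nut aligned and centred over the right-hand bay (about (327,300)). I'll lower and release it.

Call:
{"fn": "carry_out", "kwargs": {"moves": [-1,0,-0.0025,0.006,0,0,0,-1,0,0,0.005,0,0,0,-1,0,0,0.002,0,0,0,-1,0,0,0,0,0,0,-1,0,0,0,0,0,0]}}

```text
clock: 21.65
tcp_pos: [0.6215, 0.2487, 0.0365]
orientation: [0.001, 0.755, 0.655, 0.004]
wrist_force: [-0.3, -0.8, -2.5]
finger_gap: 0.0211
```

```bash
python3 go.py 0.6211 0.2486 0.0363 82
```

```text
t 21.65 p [0.6215 0.2487 0.0365] psi 81.9 tilt tool-z xy(deg) [0.41 0.16] F [-0.3 -0.8 -2.5] gap 0.0211
-> [0.6211, 0.2486, 0.0363, 82.0] now-axes shift [-0.0002 -0.0004  0.0002] goal-axes shift [-0.0002 -0.0004  0.0002] turn [ 0.4 -0.2 -0.1]
```

Call:
{"fn": "carry_out", "kwargs": {"moves": [-1,0,0,0.0005,0,0,0,0.1,0,0,0,0,0,0,0.1,0,0,0,0,0,0,0.1,0,0,0,0,0,0,0.1,0,0,-0.015,0,0,0]}}

```text
clock: 22.28
tcp_pos: [0.6223, 0.2489, 0.0524]
orientation: [0.002, 0.755, 0.655, 0.005]
wrist_force: [0.2, 0.1, 0.2]
finger_gap: 0.0473
```

Call:
{"fn": "carry_out", "kwargs": {"moves": [0.1,0,0,-0.03,0,0,0,0.1,0,0,-0.04,0,0,0,1,0,0,-0.02,0,0,0,1,0,0,0,0,0,0,1,0,0,0,0,0,0]}}

```text
clock: 22.9
tcp_pos: [0.623, 0.249, 0.1506]
orientation: [0.003, 0.755, 0.655, 0.007]
wrist_force: [1.0, -0.8, -0.2]
finger_gap: 0.0853
```

```bash
python3 go.py 0.4465 -0.152 0.14 52
```

```text
t 22.9 p [0.623  0.249  0.1506] psi 81.9 tilt tool-z xy(deg) [0.87 0.3 ] F [ 1.  -0.8 -0.2] gap 0.0853
-> [0.4465, -0.152, 0.14, 52.0] now-axes shift [-0.4219 -0.1183  0.0058] goal-axes shift [-0.4247  0.1078  0.0106] turn [ 0.7 -0.6 29.9]
```

Call:
{"fn": "carry_out", "kwargs": {"moves": [1,-0.056,-0.016,0,0.7,-0.6,6,1,-0.0575,-0.01,0,0,0,6,1,-0.058,-0.004,0,0,0,6,1,-0.058,0.002,0,0,0,6,1,-0.058,0.008,0,0,0,6]}}

```text
clock: 23.52
tcp_pos: [0.4983, -0.0198, 0.1441]
orientation: [0.0, 0.901, 0.433, -0.003]
wrist_force: [-0.4, -0.9, -0.1]
finger_gap: 0.0856
```

```bash
python3 go.py 0.4465 -0.152 0.14 52
```

```text
t 23.52 p [ 0.4983 -0.0198  0.1441] psi 51.4 tilt tool-z xy(deg) [-0.3  -0.17] F [-0.4 -0.9 -0.1] gap 0.0856
-> [0.4465, -0.152, 0.14, 52.0] now-axes shift [-0.1356  0.0421  0.0047] goal-axes shift [-0.1361  0.0406  0.0041] turn [-0.1  0.3 -0.6]
```

Call:
{"fn": "carry_out", "kwargs": {"moves": [1,-0.056,0.017,0,0,0.3,-0.6,1,-0.052,0.016,0,0,0,0,1,-0.022,0.007,0,0,0,0,1,0,0,0,0,0,0,1,0,0,0,0,0,0]}}

```text
clock: 24.15
tcp_pos: [0.4423, -0.1516, 0.1398]
orientation: [-0.004, 0.9, 0.435, -0.003]
wrist_force: [-0.2, 0.0, -0.6]
finger_gap: 0.0856
```

```bash
python3 wf.py nut .4465 -.152 141 n2.png;python3 go.py 0.4465 -0.152 0.032 52
```

```text
fit [ 0.4499 -0.1525] 145.7 iou 0.87
t 24.2 p [ 0.4424 -0.1514  0.1398] psi 51.6 tilt tool-z xy(deg) [-0.51  0.25] F [0.4 0.2 0.3] gap 0.0859
-> [0.4465, -0.152, 0.032, 52.0] now-axes shift [0.0023 0.0046 0.1078] goal-axes shift [0.002  0.0036 0.1078] turn [-0.6  0.1 -0.4]
```

View pics/n2.png

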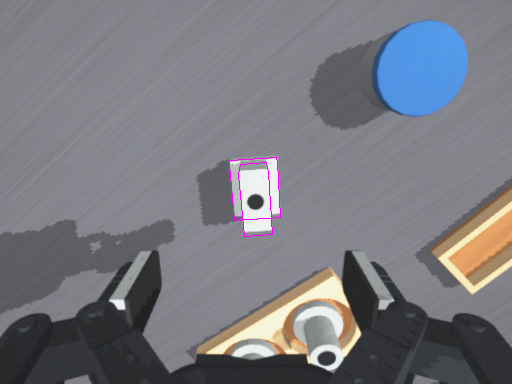

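The wrist picture shows nut_r at (255,195), nearly square to the jaws. Both bushes stand upright in their pockets (bottom of frame).

Call:
{"fn": "carry_out", "kwargs": {"moves": [1,0.003,0.0045,0.027,-0.6,0.1,-2,1,0,0,0.047,0,0,0,1,0,0,0.026,0,0,0,1,0,0,0.003,0,0,0,1,0,0,0,0,0,0]}}

```text
clock: 24.82
tcp_pos: [0.451, -0.1469, 0.035]
orientation: [0.001, 0.89, 0.456, 0.001]
wrist_force: [0.4, -0.1, -0.8]
finger_gap: 0.0855
```

```bash
python3 go.py 0.448 -0.152 0.031 53.5
```

```text
t 24.82 p [ 0.451  -0.1469  0.035 ] psi 54.2 tilt tool-z xy(deg) [ 0.17 -0.05] F [ 0.4 -0.1 -0.8] gap 0.0855
-> [0.448, -0.152, 0.031, 53.5] now-axes shift [-0.0059  0.0005  0.004 ] goal-axes shift [-0.0059  0.0006  0.004 ] turn [ 0.2 -0.1  0.7]
```

Call:
{"fn": "carry_out", "kwargs": {"moves": [1,-0.0055,0,0.003,0,0,0,1,0,0,0.001,0,0,0,-1,0,0,0,0,0,0,-1,0,0,0,0,0,0,-1,0,0,0,0,0,0]}}

```text
clock: 25.45
tcp_pos: [0.45, -0.1527, 0.0339]
orientation: [0.004, 0.89, 0.456, 0.003]
wrist_force: [1.1, -0.3, 0.5]
finger_gap: 0.0322
```

Call:
{"fn": "carry_out", "kwargs": {"moves": [-1,0,0,0,0,0,0,-1,0,0,0,0,0,0,-1,0,0,0,0,0,0,-1,0,0,0,0,0,0,-1,0,0,0,0,0,0]}}

```text
clock: 26.08
tcp_pos: [0.4502, -0.1529, 0.0342]
orientation: [0.004, 0.89, 0.456, 0.003]
wrist_force: [0.0, 0.4, 1.8]
finger_gap: 0.0206
```

```bash
python3 go.py 0.6103 0.1714 0.13 82
```

```text
t 26.07 p [ 0.4502 -0.1529  0.0342] psi 54.2 tilt tool-z xy(deg) [ 0.5  -0.24] F [0.  0.4 1.8] gap 0.0206
-> [0.6103, 0.1714, 0.13, 82.0] now-axes shift [ 0.3569 -0.0586 -0.0958] goal-axes shift [ 0.3434  0.1134 -0.0958] turn [  0.6   0.  -27.8]
```

Call:
{"fn": "carry_out", "kwargs": {"moves": [-1,0,0,-0.03,0,0,0,-1,0,0,-0.045,0,0,0,-1,0,0,-0.03,0,0,0,-1,0,0,-0.01,0,0,0,-1,0.03,-0.005,0,0,0,0]}}

```text
clock: 26.7
tcp_pos: [0.4583, -0.1237, 0.147]
orientation: [-0.001, 0.891, 0.454, -0.001]
wrist_force: [0.9, 0.3, -5.0]
finger_gap: 0.0207
```

Call:
{"fn": "carry_out", "kwargs": {"moves": [-1,0.0595,-0.01,0,0,0,-5.6,-1,0.06,-0.004,0,0,0,-5.6,-1,0.06,0.002,0,0,0,-5.6,-1,0.06,0.0075,0,0,0,-5.6,-1,0.05,0.011,0,0,0,-5.6]}}

```text
clock: 27.32
tcp_pos: [0.5864, 0.1444, 0.1378]
orientation: [-0.005, 0.751, 0.66, -0.005]
wrist_force: [0.3, -0.4, -5.2]
finger_gap: 0.0207
```

Call:
{"fn": "carry_out", "kwargs": {"moves": [-1,0,0,0,0,0,0,-1,0,0,0,0,0,0,-1,0,0,0,0,0,0,-1,0,0,0,0,0,0,-1,0,0,0,0,0,0]}}

```text
clock: 27.95
tcp_pos: [0.5836, 0.1449, 0.132]
orientation: [-0.008, 0.751, 0.66, -0.008]
wrist_force: [-0.2, -0.2, -6.1]
finger_gap: 0.021
```

```bash
python3 go.py 0.6103 0.1714 0.0382 82
```

```text
t 27.95 p [0.5836 0.1449 0.132 ] psi 82.6 tilt tool-z xy(deg) [-1.31  0.02] F [-0.2 -0.2 -6.1] gap 0.021
-> [0.6103, 0.1714, 0.0382, 82.0] now-axes shift [0.03   0.0252 0.0931] goal-axes shift [0.03   0.0228 0.0938] turn [-1.3  0.2  0.6]
```

Call:
{"fn": "carry_out", "kwargs": {"moves": [-1,0.028,0.022,0,-1.3,0.2,0.6,-1,0,0,0,0,0,0,-1,0,0,0.03,0,0,0,-1,0,0,0.03,0,0,0,-1,0,0,0.005,0,0,0]}}

```text
clock: 28.58
tcp_pos: [0.61, 0.1668, 0.0677]
orientation: [0.001, 0.756, 0.654, 0.001]
wrist_force: [-1.0, 0.4, -5.5]
finger_gap: 0.0203
```

Call:
{"fn": "carry_out", "kwargs": {"moves": [-1,0,0,0,0,0,0,-1,0,0,0,0,0,0,-1,0,0,0,0,0,0,-1,0,0,0,0,0,0,-1,0,0,0,0,0,0]}}

```text
clock: 29.2
tcp_pos: [0.6121, 0.1664, 0.072]
orientation: [0.003, 0.756, 0.654, 0.004]
wrist_force: [-0.1, -0.4, -5.2]
finger_gap: 0.0212
```

```bash
python3 go.py 0.6103 0.1714 0.0382 82
```

```text
t 29.2 p [0.6121 0.1664 0.072 ] psi 81.7 tilt tool-z xy(deg) [0.51 0.05] F [-0.1 -0.4 -5.2] gap 0.0212
-> [0.6103, 0.1714, 0.0382, 82.0] now-axes shift [ 0.0046 -0.0028  0.0338] goal-axes shift [ 0.0047 -0.0025  0.0338] turn [ 0.5 -0.1 -0.3]
```

Call:
{"fn": "carry_out", "kwargs": {"moves": [-1,0.0045,-0.0025,0.004,0.5,0,-0.3,-1,0,0,0.014,0,0,0,-1,0,0,0.008,0,0,0,-1,0,0,0.002,0,0,0,-1,0,0,0,0,0,0]}}

```text
clock: 29.82
tcp_pos: [0.6094, 0.1717, 0.0408]
orientation: [-0.001, 0.754, 0.656, -0.0]
wrist_force: [0.5, 0.0, -4.5]
finger_gap: 0.0207
```

```bash
python3 go.py 0.6103 0.1714 0.0382 82
```

```text
t 29.82 p [0.6094 0.1717 0.0408] psi 82.0 tilt tool-z xy(deg) [-0.14  0.11] F [ 0.5  0.  -4.5] gap 0.0207
-> [0.6103, 0.1714, 0.0382, 82.0] now-axes shift [-0.0002  0.001   0.0026] goal-axes shift [-0.0002  0.001   0.0026] turn [-0.2 -0.1  0. ]
```

Call:
{"fn": "carry_out", "kwargs": {"moves": [-1,0,0.001,0.0025,0,0,0,-1,0,0,0.001,0,0,0,-1,0,0,0,0,0,0,0.1,0,0,0,0,0,0,0.1,0,0,0,0,0,0]}}

```text
clock: 30.45
tcp_pos: [0.6128, 0.1718, 0.0401]
orientation: [0.0, 0.755, 0.656, 0.002]
wrist_force: [0.1, -0.3, -0.3]
finger_gap: 0.047
```

Call:
{"fn": "carry_out", "kwargs": {"moves": [0.1,0,0,0,0,0,0,0.1,0,0,-0.03,0,0,0,0.1,0,0,-0.04,0,0,0,1,0,0,-0.025,0,0,0,1,0,0,0,0,0,0]}}

```text
clock: 31.08
tcp_pos: [0.6134, 0.1715, 0.1381]
orientation: [0.001, 0.755, 0.656, 0.003]
wrist_force: [-0.6, -0.2, -0.4]
finger_gap: 0.0807
```

```bash
python3 go.py 0.430 0.177 0.15 106
```

```text
t 31.07 p [0.6134 0.1715 0.1381] psi 82.0 tilt tool-z xy(deg) [0.29 0.16] F [-0.6 -0.2 -0.4] gap 0.0807
-> [0.43, 0.177, 0.15, 106.0] now-axes shift [-0.02   -0.1823 -0.0128] goal-axes shift [ 0.0558 -0.1747 -0.0119] turn [  0.3  -0.1 -24. ]
```

Call:
{"fn": "carry_out", "kwargs": {"moves": [1,-0.005,-0.0455,0,0,0,-6,1,0,-0.046,0,0,0,-6,1,0.0045,-0.0455,0,0,0,-6,1,0.009,-0.04,0,0,0,-6,1,0,0,0,0,0,0]}}

```text
clock: 31.7
tcp_pos: [0.4272, 0.176, 0.1299]
orientation: [-0.001, 0.597, 0.803, 0.0]
wrist_force: [-0.3, 0.8, 0.6]
finger_gap: 0.086
```

Call:
{"fn": "carry_out", "kwargs": {"moves": [1,0,0,0,0,0,0,1,0,0,0,0,0,0,1,0,0,0,0,0,0,1,0,0,0,0,0,0,1,0,0,0,0,0,0]}}

```text
clock: 32.33
tcp_pos: [0.4307, 0.1759, 0.1288]
orientation: [-0.001, 0.598, 0.802, 0.001]
wrist_force: [1.2, -0.0, -0.3]
finger_gap: 0.0854
```

```bash
python3 wf.py bar .43 .177 16 bar1.png 150;python3 go.py 0.43 0.177 0.03 106
python3 - <<'E'
from fit import *
im=snap('scene','s1.png'); cv2.imwrite('pics/s1c.png',cv2.resize(im[185:270,115:395,::-1],None,fx=2.8,fy=2.8,interpolation=cv2.INTER_CUBIC))
E
```

```text
fit [0.4354 0.176 ] 19.80000000000001 iou 0.96
t 32.38 p [0.4307 0.1759 0.1288] psi 106.6 tilt tool-z xy(deg) [-0.01  0.1 ] F [ 0.5  0.  -0. ] gap 0.0855
-> [0.43, 0.177, 0.03, 106.0] now-axes shift [ 0.0011 -0.0004  0.0988] goal-axes shift [ 0.0012 -0.0004  0.0988] turn [ 0.  -0.1  0.6]
```

View pics/bar1.png

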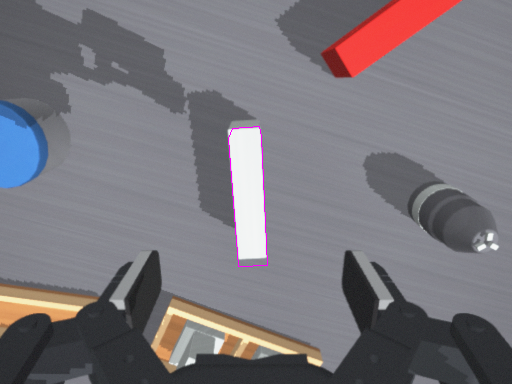

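View pics/s1c.png

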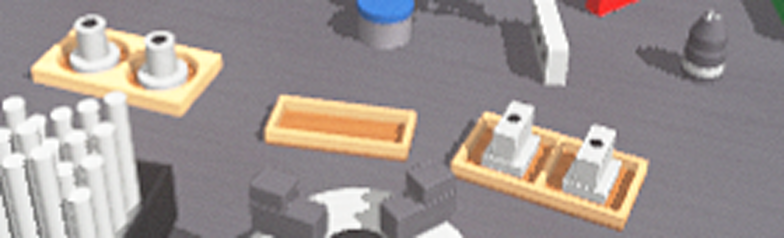

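The wrist picture shows the bar centred at about (249,193), slightly turned. The scene crop shows both bushes and both nuts standing inside their trays. I'll measure the bar's top face directly.

Run:
```python
from fit import *
im=cv2.imread('pics/w_bar1.png'); C=cam('wrist')
m=(im.min(2)>225).astype(np.uint8); n,l,s,c=cv2.connectedComponentsWithStats(m[60:290,200:300])
k=1+s[1:,4].argmax(); ys,xs=np.where(l==k)
w=pix2w(C,np.c_[xs+200.,ys+60.],.045)[:,:2]
r=cv2.minAreaRect((w*1000).astype(np.float32)); print(r)
```

```text
((429.4751281738281, 173.98265075683594), (98.43596649169922, 21.091209411621094), 19.91351890563965)
```

Call:
{"fn": "carry_out", "kwargs": {"moves": [1,-0.001,0,0.025,0,0,-2.4,1,0,0,0.042,0,0,0,1,0,0,0.022,0,0,0,1,0,0,0.003,0,0,0,1,0,0,0,0,0,0]}}

```text
clock: 33.05
tcp_pos: [0.4329, 0.1755, 0.0362]
orientation: [0.001, 0.58, 0.814, 0.002]
wrist_force: [0.0, 0.4, 0.3]
finger_gap: 0.0853
```

```bash
python3 go.py 0.430 0.175 0.029 109
```

```text
t 33.05 p [0.4329 0.1755 0.0362] psi 109.1 tilt tool-z xy(deg) [0.22 0.15] F [0.  0.4 0.3] gap 0.0853
-> [0.43, 0.175, 0.029, 109.0] now-axes shift [ 0.0004 -0.0029  0.0072] goal-axes shift [ 0.0004 -0.0029  0.0072] turn [ 0.3 -0.1  0.1]
```

Call:
{"fn": "carry_out", "kwargs": {"moves": [1,0,-0.003,0.005,0,0,0,1,0,0,0.002,0,0,0,-1,0,0,0,0,0,0,-1,0,0,0,0,0,0,-1,0,0,0,0,0,0]}}

```text
clock: 33.67
tcp_pos: [0.4321, 0.175, 0.0315]
orientation: [0.003, 0.58, 0.814, 0.004]
wrist_force: [0.2, -0.4, -0.8]
finger_gap: 0.0325
```

Call:
{"fn": "carry_out", "kwargs": {"moves": [-1,0,0,0,0,0,0,-1,0,0,0,0,0,0,-1,0,0,0,0,0,0,-1,0,0,0,0,0,0,-1,0,0,0,0,0,0]}}

```text
clock: 34.3
tcp_pos: [0.4322, 0.175, 0.0317]
orientation: [0.003, 0.58, 0.814, 0.004]
wrist_force: [0.0, -0.1, 0.6]
finger_gap: 0.021
```

```bash
python3 go.py 0.6207 0.0087 0.13 187.6
```

```text
t 34.3 p [0.4322 0.175  0.0317] psi 109.1 tilt tool-z xy(deg) [0.53 0.2 ] F [ 0.  -0.1  0.6] gap 0.021
-> [0.6207, 0.0087, 0.13, 187.6] now-axes shift [-0.2187  0.1248 -0.0972] goal-axes shift [-0.1648 -0.1897 -0.0983] turn [  0.5   0.4 -78.5]
```

Call:
{"fn": "carry_out", "kwargs": {"moves": [-1,0,0,0,0,0,0,-1,0,0,-0.03,0,0,0,-1,0,0,-0.045,0,0,0,-1,0,0,-0.025,0,0,0,-1,0,0,-0.005,0,0,0], "squeeze": 80}}

```text
clock: 34.92
tcp_pos: [0.4263, 0.1737, 0.1343]
orientation: [-0.002, 0.58, 0.814, -0.0]
wrist_force: [0.5, 0.1, -6.2]
finger_gap: 0.02
```

Call:
{"fn": "carry_out", "kwargs": {"moves": [-1,-0.0275,0.0155,0,0,0,-9.8,-1,-0.0295,0.0105,0,0,0,-9.8,-1,-0.031,0.0055,0,0,0,-9.8,-1,-0.0315,0,0,0,0,-9.8,-1,-0.031,-0.0055,0,0,0,-9.8]}}

```text
clock: 35.55
tcp_pos: [0.5405, 0.0694, 0.1235]
orientation: [-0.01, 0.175, 0.985, -0.001]
wrist_force: [0.4, 1.0, -5.4]
finger_gap: 0.0204
```

```bash
python3 go.py 0.6207 0.0087 0.13 187.6
```

```text
t 35.55 p [0.5405 0.0694 0.1235] psi 159.9 tilt tool-z xy(deg) [-1.14  0.1 ] F [ 0.4  1.  -5.4] gap 0.0204
-> [0.6207, 0.0087, 0.13, 187.6] now-axes shift [-0.096  -0.0295 -0.0082] goal-axes shift [-0.0714 -0.0708 -0.0065] turn [ -0.   -1.2 -27.7]
```

Call:
{"fn": "carry_out", "kwargs": {"moves": [-1,-0.032,-0.01,0,0,-1.2,-9.2,-1,-0.03,-0.015,0,0,0,-9.2,-1,-0.023,-0.016,0,0,0,-9,-1,0,0,0,0,0,0,-1,0,0,0,0,0,0]}}

```text
clock: 36.17
tcp_pos: [0.6133, 0.0092, 0.1092]
orientation: [-0.009, -0.07, 0.997, -0.0]
wrist_force: [-0.6, -0.5, -6.5]
finger_gap: 0.0204
```

Call:
{"fn": "carry_out", "kwargs": {"moves": [-1,0,0,0,0,0,0,-1,0,0,0,0,0,0,-1,0,0,0.02,0,0,0,-1,0,0,0.015,0,0,0,-1,0,0,0,0,0,0]}}

```text
clock: 36.8
tcp_pos: [0.61, 0.0116, 0.0727]
orientation: [-0.01, -0.071, 0.997, 0.0]
wrist_force: [-0.1, 0.8, -5.7]
finger_gap: 0.0207
```

```bash
python3 go.py 0.6207 0.0087 0.0357 187.6
```

```text
t 36.8 p [0.61   0.0116 0.0727] psi -171.9 tilt tool-z xy(deg) [-1.19 -0.05] F [-0.1  0.8 -5.7] gap 0.0207
-> [0.6207, 0.0087, 0.0357, 187.6] now-axes shift [-0.0109 -0.0044  0.0368] goal-axes shift [-0.0102 -0.0043  0.037 ] turn [ 0.1 -1.2  0.5]
```

Call:
{"fn": "carry_out", "kwargs": {"moves": [-1,-0.0105,-0.002,0,0,-1.2,0.5,-1,0,0,0,0,0,0,-1,0,0,0.012,0,0,0,-1,0,0,0.007,0,0,0,-1,0,0,0,0,0,0]}}

```text
clock: 37.42
tcp_pos: [0.6227, 0.011, 0.0539]
orientation: [0.002, -0.066, 0.998, 0.001]
wrist_force: [0.4, 0.8, -6.6]
finger_gap: 0.0206
```

```bash
python3 go.py 0.6207 0.011 0.0357 187.6
python3 - <<'E'
from fit import *
st=env.get_state(); im=snap('wrist','w_p3.png'); C=cam('wrist',st)
v=draw(im,C,[('long',(.6207,.0087,np.radians(7.6)))],1.3,(0,0,512,384)); cv2.imwrite('pics/p3.png',v)
E
```

```text
t 37.42 p [0.6227 0.011  0.0539] psi -172.4 tilt tool-z xy(deg) [0.23 0.1 ] F [ 0.4  0.8 -6.6] gap 0.0206
-> [0.6207, 0.011, 0.0357, 187.6] now-axes shift [0.002  0.0002 0.0182] goal-axes shift [0.002  0.0003 0.0182] turn [ 0.1  0.2 -0. ]
```

View pics/p3.png

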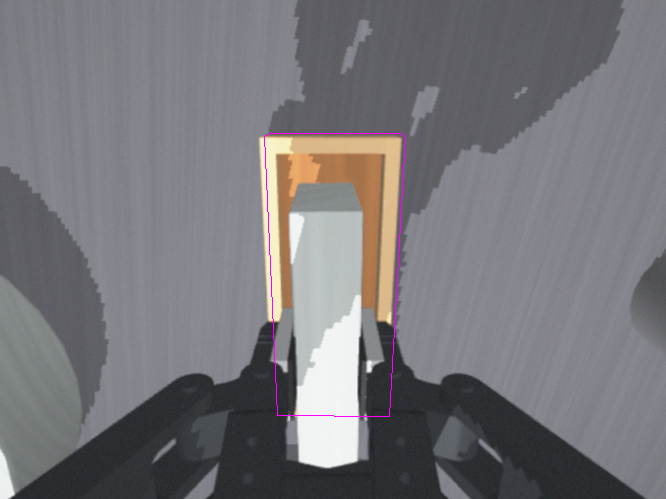

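The picture shows the bar aligned with the long tray. The tray sits about 2 mm left of the overlay, and the bar end at (325,185) is inside the end wall at y = 153. I'll lower it in two steps.

Call:
{"fn": "carry_out", "kwargs": {"moves": [-1,0,0,0.008,0,0,0,-1,0,0,0.006,0,0,0,-1,0,0,0.001,0,0,0,-1,0,0,0,0,0,0,-1,0,0,0,0,0,0]}}

```text
clock: 38.1
tcp_pos: [0.623, 0.011, 0.0382]
orientation: [0.002, -0.066, 0.998, 0.001]
wrist_force: [-0.2, 0.1, -5.5]
finger_gap: 0.0204
```

```bash
python3 go.py 0.622 0.011 0.0357 187.6
python3 - <<'E'
from fit import *
C=cam('wrist'); Q=C
# earlier picture pose differed in z by the amount lowered
c=env.calibration('wrist'); o=C[3].copy(); st=env.get_state(); o[2]+=.0539-st['tcp_pos'][2]
C=(C[0],C[1],C[2],o)
print('bar end',pix2w(C,[325/1.3,184/1.3],.0222)[0].round(4),'tray inner end',pix2w(C,[330/1.3,153/1.3],.016)[0].round(4),'L/R',pix2w(C,[[260/1.3,137/1.3],[402/1.3,137/1.3]],.016).round(4))
E
```

```text
t 38.1 p [0.623  0.011  0.0382] psi -172.4 tilt tool-z xy(deg) [0.25 0.1 ] F [-0.2  0.1 -5.5] gap 0.0204
-> [0.622, 0.011, 0.0357, 187.6] now-axes shift [0.001  0.0001 0.0025] goal-axes shift [0.001  0.0001 0.0025] turn [ 0.1  0.3 -0. ]
bar end [ 0.6314 -0.0404  0.0222] tray inner end [ 0.6309 -0.0519  0.016 ] L/R [[ 0.6592 -0.0544  0.016 ]
 [ 0.6035 -0.0618  0.016 ]]
```

Call:
{"fn": "carry_out", "kwargs": {"moves": [-1,0.001,0,0.002,0,0,0,-1,0,0,0.001,0,0,0,-1,0,0,0,0,0,0,0.1,0,0,0,0,0,0,0.1,0,0,0,0,0,0]}}

```text
clock: 38.72
tcp_pos: [0.6243, 0.0106, 0.038]
orientation: [0.005, -0.066, 0.998, 0.0]
wrist_force: [-0.0, 0.2, 0.5]
finger_gap: 0.047
```

Call:
{"fn": "carry_out", "kwargs": {"moves": [0.1,0,0,0,0,0,0,0.1,0,0,-0.03,0,0,0,0.1,0,0,-0.045,0,0,0,1,0,0,-0.045,0,0,0,1,0,-0.01,-0.04,0,0,0]}}

```text
clock: 39.35
tcp_pos: [0.6227, 0.001, 0.2]
orientation: [0.003, -0.066, 0.998, 0.001]
wrist_force: [0.7, -0.3, -0.2]
finger_gap: 0.0806
```

Call:
{"fn": "carry_out", "kwargs": {"moves": [1,0,0,-0.03,0,0,0,1,0,0,0,0,0,0,1,0,0,0,0,0,0,1,0,0,0,0,0,0,1,0,0,0,0,0,0]}}

```text
clock: 39.98
tcp_pos: [0.6237, 0.0003, 0.2327]
orientation: [0.005, -0.066, 0.998, -0.0]
wrist_force: [0.6, 0.3, -0.2]
finger_gap: 0.0852
```

```bash
python3 go.py
python3 - <<'E'
from fit import *
a=snap('scene','s2.png'); b=snap('side','d2.png'); w=snap('wrist','w2.png')
a=cv2.resize(a[165:270,115:395],(780,293),interpolation=cv2.INTER_CUBIC); b=cv2.resize(b[130:245,170:400],(586,293),interpolation=cv2.INTER_CUBIC)
v=np.zeros((590,780,3),np.uint8); v[:293]=a; v[293:586,:586]=b; cv2.imwrite('pics/fin.png',v[:,:,::-1])
E
```

```text
t 39.98 p [6.237e-01 3.000e-04 2.327e-01] psi -172.4 tilt tool-z xy(deg) [0.62 0.04] F [ 0.6  0.3 -0.2] gap 0.0852
```

View pics/fin.png

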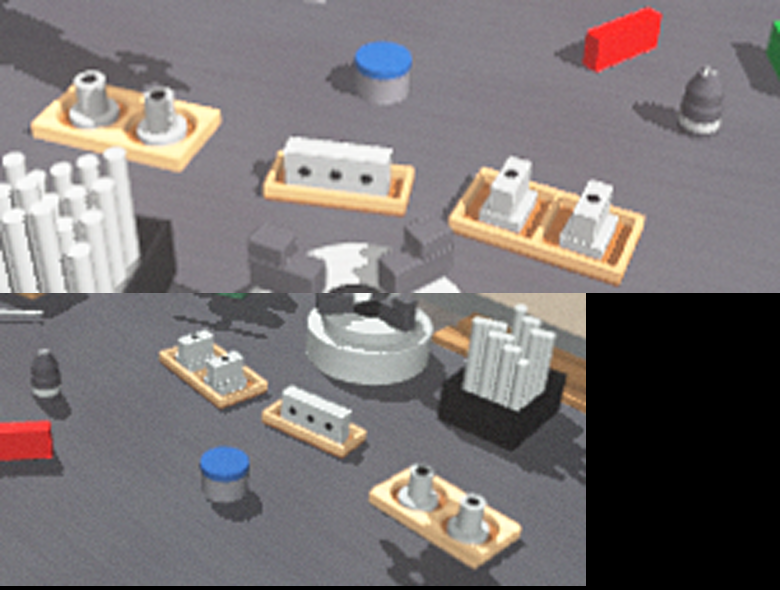

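Both views show all five parts upright inside their trays, with the tin, chuck and red block unmoved. The gripper is open and clear at z = 0.23 m.

```bash
python3 -c "
from workcell import env; print(env.hand_in())"
```

```text
the job is handed in; nothing more can be done
None
```

I put both bushes in the round pockets, both T-slot nuts in the two-bay tray (one per bay) and the bar lengthwise in the long tray. The job was handed in at about 40 s of the 112 s allowed.

- **Final pictures:** The last scene and side pictures show all five parts upright inside their trays and let go. The tin, chuck and red block look unmoved. The green block lies almost outside the final crops, but the arm never went near it. The gripper was open and clear at z = 0.23 m.
- **Forces:** The wrist force never read above about 7 N at the ends of the moves.
- **Disagreements:**
  - The wrist camera and the fixed cameras differed by up to about 3 mm, and by about 3° on the bar.
  - The fitted long-tray outline was about 2 mm off in the wrist view.
  - The second nut and the bar read about 2 mm above their expected height just after opening, so each may have dropped up to 2 mm. The final pictures show no tilt, but at about 4 mm per pixel in the scene camera they cannot resolve a gap that small.
- **Overshoots:** The arm overshot some moves by up to about 11 mm. I corrected these before each grip and release.

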